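# Secure a load cell's clevis pin with its R-clip

### The job

The clevis pin of the load-cell rig has worked part-way out: push it fully home, until its head lies against the clevis. Then take the R-clip out of the wooden pin block and fit it: straight leg through the cross-hole in the free end of the pin, bent leg ridden over the pin until it snaps round it, and let go. Feel for the cross-hole with the leg's tip, because the pin may have turned a little; leave the bearing, the oil bottle and the caliper where they are.

Things in the scene. Friction and masses are not known exactly. Their poses are not given: they have to be found in the camera images.
- rig: Load-cell rig, fixed on the bench: grey base plate 165x100x12 mm; at its front a dark clevis (two cheeks 36 mm wide, round tops of radius 18 mm about the pin's axis, 48 mm over both), behind it an eye, load cell and rear post, at most 105 mm high. Origin on the bench under the pin's axis, mid-clevis. x points back along the load cell, y to the left along the pin's axis, z up.
- hole_home (a point): Centre of the 16 mm clevis pin's cross-hole once the pin is home: on the pin's axis, 80 mm above the bench, 14 mm outside the right (-y) cheek, 12 mm inside the pin's free end. Axes as rig. The hole goes through the pin's middle, square to its axis, 6.6 mm wide. At mid roll its upper mouth leans 0.60 rad from vertical to the rig's front (-x), so the clip goes in down and backwards.
- head_home (a point): Where the middle of the outer face of the pin's round head (26 mm across, 7 mm thick) is once home: left (+y) of the clevis, 80 mm above the bench; axes as rig. Until then the head stands further out along +y by joint clevis_pin; push it along -y. The pin rolls (stiffly, 0.05 Nm) up to 0.27 rad either way of mid roll, not measured: feel for the hole; with the tip in, the leg turns the pin.
- clevis_pin (a joint): How far the pin stands out of home along the rig's +y, in m: 0 is home (head against the left cheek), 0.012 to 0.022 at the start, when its cross-hole is hidden in the clevis. It slides stiffly (about 5 N) and stays where it is left.
- pin_block: Wooden pin block, 56x88x42 mm, fixed on the bench; origin in the middle of its underside. The R-clip is parked in a pocket 32 mm deep in its top, legs down, and leans about 6 degrees in its flat there; pull it straight up at least 35 mm. Three steel dowel pins stand in other holes near its ends (30 mm from the middle), their tops 50 mm above the bench.
- clip_loop (a point): Centre of the black rubber-dipped loop of the R-clip (5 mm steel wire, 75 mm long). The loop is 26 mm across and 9 mm thick along y (grip it along y); parked, this point is 72 mm above the bench. Clip axes: z along the straight leg from tip to loop (up when parked), x from the straight to the bent leg, y square to the clip's flat.
- clip_tip (a point): Tip of the clip's straight leg (5 mm thick, tip cut flat, its edge broken by 0.5 mm), axes as the clip's: 62 mm below the loop's centre along -z and 6 mm to its -x side. The bent leg ends 7 mm short of this tip and flares outward there.
- clip_seat (a point): Point of the straight leg that is in the pin's centre when the clip is seated: 26 mm from the tip, 36 mm below the loop's centre along z, 6 mm to its -x side. Seated, the clip's y is along the pin; the bent leg may be on either side. It meets the pin when the seat is 20 mm short of the centre, then takes a push of about 5 to 15 N and snaps round the pin at the seat.
- clip_arm (a joint): Spread of the clip's bent leg against its spring, rad: 0 relaxed, about 0.11 as it rides over the pin, near 0 again when it has snapped round it.
- bearing_mid (a point): Middle of a steel ball bearing, 52 mm in diameter, 15 mm high, lying flat on the bench to the left of the rig.
- oil_mid (a point): Middle of an upright oil bottle with a red spout, 41 mm in diameter, 130 mm high, near the pin block; this point is 65 mm above the bench.
- caliper: Digital caliper, 225 mm long and 16 mm high, lying on the bench to the right of the pin block; origin in the middle of its underside.

How it is judged (in metres and radians):
On the way, in this order (a step that is already met when the one before it is completed fails the run):
1. the clevis pin is pushed home (value of joint clevis_pin below 0.0015 m), for 0.2 s.
2. the R-clip is seated: its straight leg through the cross-hole, its bent leg snapped round the pin (distance between clip_seat and hole_home below 0.005 m and value of joint clip_arm below 0.05 rad and angle between the y axis of clip_seat and the y axis of hole_home, either way round below 0.25 rad), for 0.2 s.
At the end, for the whole second after the job is handed in: The clevis pin is home (within 2 mm), the R-clip is on it with its seat point within 5 mm of the centre of the cross-hole, its flat square to the pin's axis within 14 degrees, and its bent leg is relaxed round the pin (spread under 0.05 rad) (all of step 2 and value of joint clevis_pin below 0.002 m and velocity of joint clip_arm below 0.2 rad/s); the robot touches nothing.
It fails at once if the bearing is moved by more than 30 mm (distance of bearing_mid from where it was at the start of the episode above 0.03 m).
It fails at once if the oil bottle is moved by more than 30 mm or tipped over (distance of oil_mid from where it was at the start of the episode above 0.03 m).
It fails at once if the caliper is moved by more than 30 mm (distance of caliper from where it was at the start of the episode above 0.03 m).
It also fails if it takes over 61 s, if anything falls off the work surface, if the arm or the gripper's body presses on something with over 40 N, if the wrist force passes 120 N, or if a joint passes its speed limit or range.

### The arm

A 6-joint arm with a two-finger parallel gripper is mounted at the origin on a cart in front of the work surface, level with it; the furniture and walls round the work are solid. World frame = base frame: x ahead of the robot, y to its left, z up, the work surface at z = 0. Lengths are in mm, angles in rad, forces in N, time in s.
With the tool pointing down it reaches from about 325 to 875 mm from the base axis. Payload 4.4 kg.
Tool frame: the origin (TCP) lies at the very end of the fingers, on their centre line; the grasp point (between the pads) lies 19 mm behind it; z points along the fingers, y is the direction in which the jaws open and shut (so a half turn about z gives the same grasp; the last joint's range is limited). The gripper opens to 85 mm and grips with 20 to 120 N. Pads are 22 mm wide; open, the fingers measure 114 mm over their backs; the gripper's body (76 mm by 85 mm) begins 54 mm behind the grasp point. The pads swing forward as they close: fully open they stand 13 mm farther back than shut.
Start: joints at [1.153, 0.207, 1.542, -0, 1.393, -0.15], TCP at [151.606, 554.656, 231.282] pointing down, gripper open.
Joint ranges: [-2.73, 2.73], [-0.86, 2.22], [0.23, 2.46], [-1.11, 4.25], [0.08, 2.63], [-2.82, 2.82]. Speed limits (rad/s): [2.79, 2.79, 3.14, 3.14, 3.14, 3.14].

### API

Orientations are given as a rotation vector (axis times angle).
In Python, from workcell import arm gives the robot as it stands.
- The arm moves only by the shell command python3 -m crank 'ROWS'. ROWS is JSON, a list of rows, each an object with "delta_rot": the turn, a rotation vector about the tool's x, y, z in degrees, a list of three; "travel": the shift along the tool's x, y, z in mm, a list of three; "gripper": the gripper command: -1 is fully open, 1 is shut, values between are in proportion. In form: [{"delta_rot": [wx, wy, wz], "travel": [tx, ty, tz], "gripper": gripper}, ...]. A call has 1 to 12 rows; each row shifts and turns the commanded pose from where the row before left it, along the tool's axes as they then stand; what a row does not reach is not made up. A row lasts 1/10 s, in which the tool goes at most 50 mm and 8.59 degrees, less where a joint would pass 70% of its speed; a pose out of reach is approached as far as the arm can. A call with a gripper value outside its range is refused whole. The fingers move at their own pace and stop on an object; the grip force is fixed at half the most. Time passes only in rows, so rows that do not move let the fingers close. It gives the time, the measured TCP pose, the force and the opening at its end, in the units of the state.
- arm.get_state(): the state, without advancing time (a new reading comes with each control period).
- arm.camera(name): name is "side" or "top" or "wrist"; returns (picture, depth): 384x512x3 uint8, red, green, blue; 384x512 float32, mm along the optical axis (not along the pixel's ray), 0 where there is no reading.
- arm.camera_info(name): a dict with "fx", "fy", "cx", "cy" (pixels), "R" (3x3) and "t" (3): a world point X has camera coordinates R X + t. Camera axes: x right, y down, z forward; pixel columns grow to the right and rows downward; lengths in mm; the calibration is good to about 2 mm. A picture is of the moment at which its call begins: read the wrist's pose just before it. camera_info takes no time and is no camera call; for the wrist camera it gives the pose at the moment of the call.
- arm.sign_off(): hands the job in, once; it reports no verdict.
The state is a dict: "clock": time; "joint_pos": joint angles; "qd": joint speeds; "tau": joint torques, N m; "eef_pos": TCP position; "tcp_rot": TCP orientation; "contact_force": force on the tool from outside, world axes, zero at the start; "ft_torque": the same for the moment, N m; "gripper_width": opening from 0.0 (shut) to 1.0 (fully open).
Only numpy, scipy, OpenCV 4.12 (cv2) and the standard library are available. Lean on these libraries where they do the work, as an engineer would, in place of code of your own. Each camera call takes 0.05 s, during which the arm holds its last target.

## Working session

There is one attempt and no reset: what is moved stays moved. The work goes in short steps, Python scripts to look and compute and a shell command to move; the robot and the scene stay as the last step left them, time stands still between calls to the robot, and variables do not carry over. Pictures are saved under pics/ and viewed, and the job is handed in when it is done.

```bash
ls; mkdir -p pics; python3 - <<'E'
from workcell import arm
import cv2,numpy as np
print(arm.get_state())
for n in ["side","top","wrist"]:
    i=arm.camera_info(n); print(n,{k:np.round(v,3).tolist() for k,v in i.items()})
    p,d=arm.camera(n); cv2.imwrite(f"pics/{n}0.png",p[:,:,::-1]); np.savez(f"{n}0.npz",p=p,d=d,**i)
E
```

```text
pics
{'clock': 0.0, 'joint_pos': array([ 1.15347015e+00,  2.07419693e-01,  1.54297601e+00, -4.41733110e-06,
        1.39345656e+00, -1.50480162e-01]), 'qd': array([ 0.00011238,  0.00052816,  0.00189342,  0.00135723, -0.00195701,
        0.00014797]), 'tau': array([ 9.22887921e-04, -3.83026743e+01, -2.91600466e+01, -1.16954384e-04,
        1.02206692e-02, -3.65762162e-05]), 'eef_pos': array([151.31475498, 553.95313964, 230.11544701]), 'tcp_rot': array([-0.41783311, -3.11304643,  0.00340853]), 'contact_force': array([-0.09607651,  0.00720948,  0.51212015]), 'ft_torque': array([-0.02672642,  0.02779929, -0.00819338]), 'gripper_width': 0.9964714429658103}
side {'fx': 411.503, 'fy': 411.503, 'cx': 255.876, 'cy': 193.397, 'R': [[0.923, -0.384, -0.007], [-0.217, -0.505, -0.836], [0.318, 0.773, -0.549]], 't': [-575.679, 36.597, 1098.849]}
top {'fx': 359.808, 'fy': 359.808, 'cx': 254.616, 'cy': 191.687, 'R': [[-0.01, -1.0, 0.011], [-0.988, 0.008, -0.152], [0.152, -0.012, -0.988]], 't': [-288.673, 513.3, 1002.218]}
wrist {'fx': 293.139, 'fy': 293.139, 'cx': 250.691, 'cy': 192.128, 'R': [[0.264, 0.964, -0.003], [0.929, -0.253, 0.27], [0.259, -0.074, -0.963]], 't': [-573.577, -34.305, 380.721]}
```

View pics/side0.png

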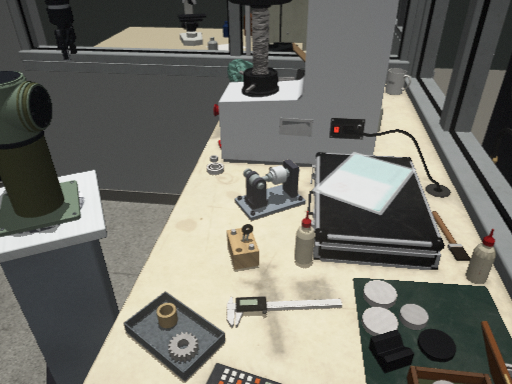

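View pics/top0.png

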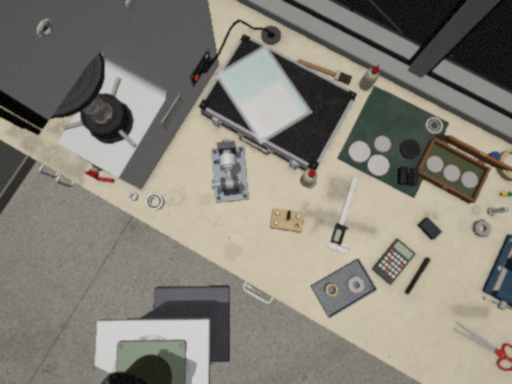

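View pics/wrist0.png

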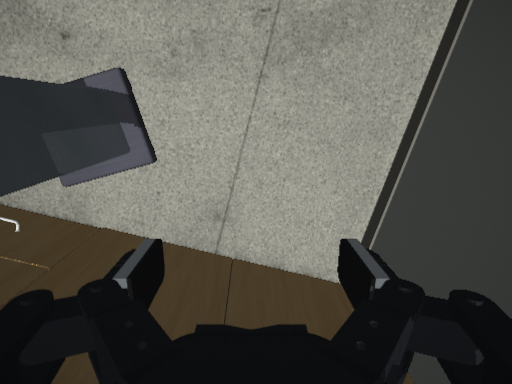

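```bash
python3 - <<'E'
import cv2,numpy as np
t=np.load("top0.npz");s=np.load("side0.npz")
a=t['p'][130:250,200:360,::-1]; cv2.imwrite("pics/tc.png",cv2.resize(a,None,fx=5,fy=5,interpolation=cv2.INTER_CUBIC))
a=s['p'][140:290,200:360,::-1]; cv2.imwrite("pics/sc.png",cv2.resize(a,None,fx=4.9,fy=4,interpolation=cv2.INTER_CUBIC))
E
```

```text
(no output)
```

View pics/tc.png

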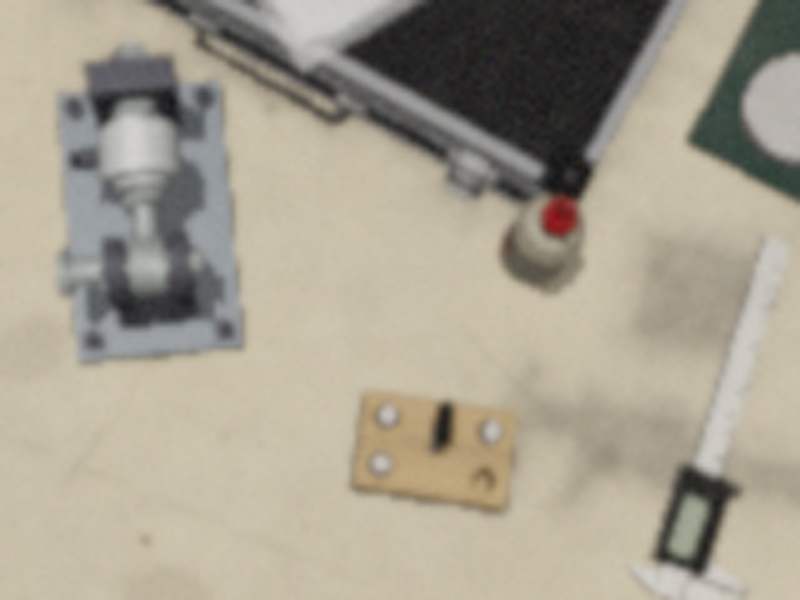

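View pics/sc.png

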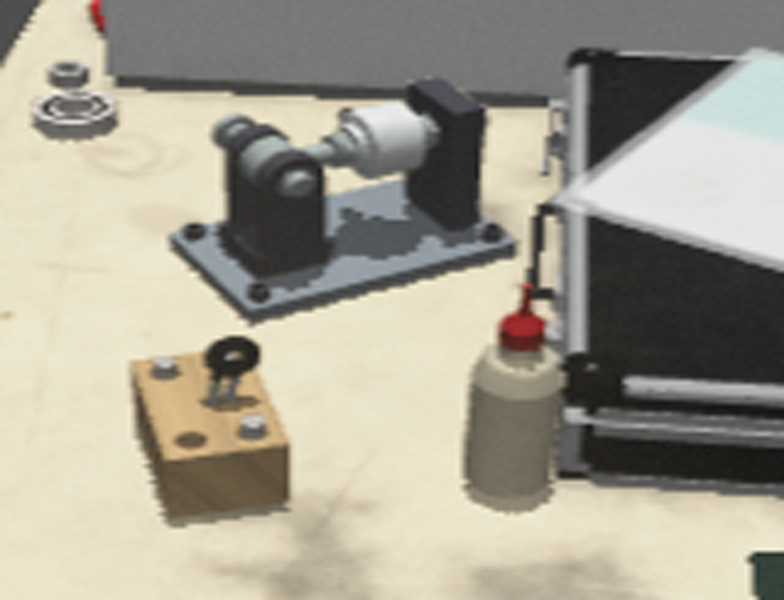

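```bash
cat > h.py <<'E'
import numpy as np,cv2
def load(f):
    z=np.load(f); return z
def ray(z,u,v):
    d=np.array([(u-z['cx'])/z['fx'],(v-z['cy'])/z['fy'],1.]); R=z['R']; return -R.T@z['t'], R.T@d
def onz(z,u,v,h):
    c,d=ray(z,u,v); return c+d*(h-c[2])/d[2]
def tri(z1,p1,z2,p2):
    c1,d1=ray(z1,*p1);c2,d2=ray(z2,*p2)
    s=np.linalg.lstsq(np.c_[d1,-d2],c2-c1,rcond=None)[0]
    a=c1+d1*s[0];b=c2+d2*s[1]; return (a+b)/2,np.linalg.norm(a-b)
def dep(z,u,v):
    c,d=ray(z,u,v); return c+d*float(z['d'][int(round(v)),int(round(u))])
E
python3 - <<'E'
from h import *
np.set_printoptions(precision=1,suppress=True)
t=load("top0.npz");s=load("side0.npz")
T=lambda x,y:(200+x/5-.4,130+y/5-.4)
S=lambda x,y:(200+x/4.9-.4,140+y/4-.4)
c=np.array([onz(t,*T(*p),12) for p in [(58,95),(220,83),(243,348),(80,362)]]);print("plate",c,[np.linalg.norm(c[i]-c[i-3]) for i in range(4)])
print("plate mid",c.mean(0))
# side plate visible corners
for p in [(170,240),(252,312),(515,240)]: print("sideplate",onz(s,*S(*p),12))
print("head top",onz(t,*T(66,271),80), "free end",onz(t,*T(198,262),80))
print("head side tri",tri(t,T(66,271),s,S(230,130)),"free",tri(t,T(200,264),s,S(298,180)))
b=np.array([onz(t,*T(*p),42) for p in [(362,390),(517,410),(504,511),(351,488)]]);print("block",b,b.mean(0),[np.linalg.norm(b[i]-b[i-3]) for i in range(4)])
print("loop",tri(t,T(443,427),s,S(233,356)), onz(t,*T(443,427),72),onz(s,*S(233,356),72))
print("loop ends",onz(t,*T(446,405),72),onz(t,*T(439,450),72))
print("oil", tri(t,T(560,217),s,S(520,328)))
for p in[(66,271),(198,262),(150,262)]: print(dep(t,*T(*p)))
print("brg",onz(s,*S(75,110),8))
E
```

```text
plate [[ 648.4 -163.1   12. ]
 [ 655.3 -261.4   12. ]
 [ 492.8 -274.2   12. ]
 [ 485.2 -177.6   12. ]] [np.float64(98.48401585732391), np.float64(163.01772525007243), np.float64(96.9479301187082), np.float64(163.85934257158124)]
plate mid [ 570.4 -219.1   12. ]
sideplate [ 483.1 -187.5   12. ]
sideplate [ 494.  -279.7   12. ]
sideplate [ 655.9 -261.6   12. ]
head top [ 528. -176.   80.] free end [ 532.5 -249.8   80. ]
head side tri (array([ 526.1, -175.7,   81.2]), np.float64(3.303019937514549)) free (array([ 531.3, -251.2,   84. ]), np.float64(1.2645162297581174))
block [[ 463.9 -342.7   42. ]
 [ 451.5 -431.7   42. ]
 [ 393.8 -422.6   42. ]
 [ 407.7 -335.5   42. ]] [ 429.2 -383.1   42. ] [np.float64(89.83767147198868), np.float64(58.41745722017572), np.float64(88.15908628676038), np.float64(56.613003925211245)]
loop (array([ 441. , -386.3,   70.2]), np.float64(2.8625472131135714)) [ 439.5 -385.7   72. ] [ 441.7 -388.7   72. ]
loop ends [ 451.8 -387.7   72. ] [ 426.7 -383.2   72. ]
oil (array([ 551.9, -449.8,  101.1]), np.float64(0.9692583618180701))
[ 525.6 -177.4   93.4]
[ 531.3 -250.    86.7]
[ 529.8 -223.8   95.7]
brg [491.3   7.6   8. ]
```

```bash
R='{"delta_rot":[0,0,0],"travel":[-22.3,-23.5,1],"gripper":-1}'; python3 -m crank '[{"delta_rot":[0,0,0],"travel":[-22.3,-23.5,1],"gripper":1},{"delta_rot":[0,0,0],"travel":[-22.3,-23.5,1],"gripper":1},{"delta_rot":[0,0,0],"travel":[-22.3,-23.5,1],"gripper":1},{"delta_rot":[0,0,0],"travel":[-22.3,-23.5,1],"gripper":1},{"delta_rot":[0,0,0],"travel":[-22.3,-23.5,1],"gripper":1},{"delta_rot":[0,0,0],"travel":[-22.3,-23.5,1],"gripper":1},{"delta_rot":[0,0,0],"travel":[-22.3,-23.5,1],"gripper":1},{"delta_rot":[0,0,0],"travel":[-22.3,-23.5,1],"gripper":1},{"delta_rot":[0,0,0],"travel":[-22.3,-23.5,1],"gripper":1},{"delta_rot":[0,0,0],"travel":[-22.3,-23.5,1],"gripper":1}]'
```

```text
clock: 1.15
eef_pos: [304.9, 267.9, 221.1]
tcp_rot: [-0.417, -3.114, 0.0]
contact_force: [1.2, -0.0, -0.7]
gripper_width: 0.002
```

```bash
python3 -m crank '[{"delta_rot":[0,0,0],"travel":[-22.3,-23.5,1],"gripper":1},{"delta_rot":[0,0,0],"travel":[-22.3,-23.5,1],"gripper":1},{"delta_rot":[0,0,0],"travel":[-22.3,-23.5,1],"gripper":1},{"delta_rot":[0,0,0],"travel":[-22.3,-23.5,1],"gripper":1},{"delta_rot":[0,0,0],"travel":[-22.3,-23.5,1],"gripper":1},{"delta_rot":[0,0,0],"travel":[-22.3,-23.5,1],"gripper":1},{"delta_rot":[0,0,0],"travel":[-22.3,-23.5,1],"gripper":1},{"delta_rot":[0,0,0],"travel":[-22.3,-23.5,1],"gripper":1},{"delta_rot":[0,0,0],"travel":[-22.3,-23.5,1],"gripper":1},{"delta_rot":[0,0,-6.7],"travel":[0,0,0],"gripper":1},{"delta_rot":[0,0,-6.7],"travel":[0,0,0],"gripper":1},{"delta_rot":[0,0,-6.6],"travel":[0,0,0],"gripper":1}]'
python3 -m crank '[{"delta_rot":[0,0,0],"travel":[-20,-40,0],"gripper":1},{"delta_rot":[0,0,0],"travel":[-20,-40,0],"gripper":1},{"delta_rot":[0,0,0],"travel":[-20,-40,0],"gripper":1},{"delta_rot":[0,0,0],"travel":[0,0,0],"gripper":1}]'
python3 - <<'E'
from workcell import arm
import cv2,numpy as np
from scipy.spatial.transform import Rotation as Ro
s=arm.get_state();print(s['eef_pos'],s['joint_pos']);print(Ro.from_rotvec(s['tcp_rot']).as_matrix().round(3))
n="wrist"
i=arm.camera_info(n);p,d=arm.camera(n); cv2.imwrite(f"pics/w1.png",p[:,:,::-1]); np.savez(f"w1.npz",p=p,d=d,**i)
E
```

```text
clock: 2.35
eef_pos: [442.4, 11.9, 211.8]
tcp_rot: [0.135, -3.138, -0.0]
contact_force: [-0.3, -0.4, 0.1]
gripper_width: -0.002
clock: 2.75
eef_pos: [514.4, -106.8, 212.1]
tcp_rot: [-0.122, 3.138, -0.004]
contact_force: [-0.0, 0.7, 0.6]
gripper_width: 0.001
[ 514.42783261 -106.80639132  212.1402938 ] [-3.68585241e-01  1.16946996e-01  1.68585753e+00 -1.58356195e-03
  1.33659632e+00 -2.01681683e+00]
[[-0.997 -0.078  0.001]
 [-0.078  0.997 -0.002]
 [-0.001 -0.002 -1.   ]]
```

View pics/w1.png

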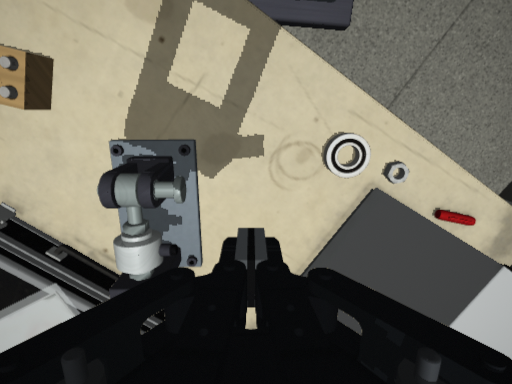

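```bash
python3 - <<'E'
from h import *
w=load("w1.npz")
a=w['p'][120:280,80:240,::-1]; cv2.imwrite("pics/w1c.png",cv2.resize(a,None,fx=3.7,fy=3.7,interpolation=cv2.INTER_CUBIC))
E
```

```text
(no output)
```

View pics/w1c.png

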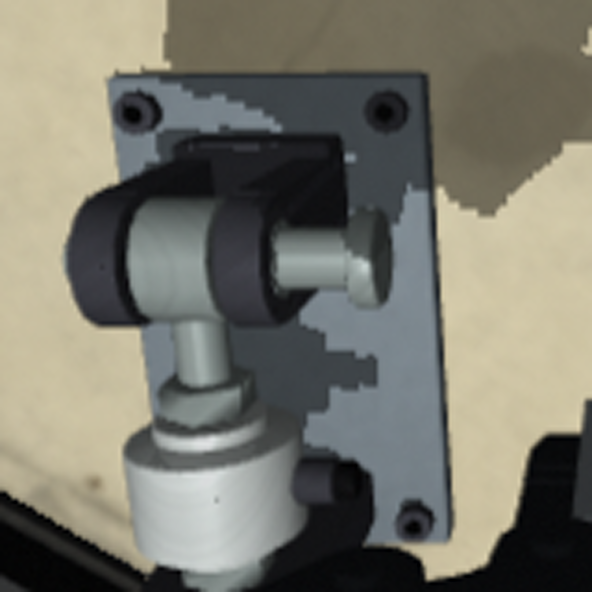

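```bash
python3 - <<'E'
from h import *
np.set_printoptions(precision=1,suppress=True)
w=load("w1.npz")
T=lambda x,y:(80+x/3.7-.4,120+y/3.7-.4)
print("head face",onz(w,*T(379,258),80),"headrear/shaft",onz(w,*T(345,258),80),"shaft mid depth",dep(w,*T(310,258)))
c=np.array([onz(w,*T(*p),12) for p in [(112,75),(426,75),(452,542)]]);print(c, np.linalg.norm(c[0]-c[1]),np.linalg.norm(c[2]-c[1]))
for p in [(240,258),(103,258),(170,258)]: print(dep(w,*T(*p)))
# cheek top edges: at z=98 (top ridge, x=axis)
for x in [70,82,125,133,208,220,260,272]: print(x,onz(w,*T(x,258),98),dep(w,*T(x,258)))
E
```

```text
head face [ 525.  -173.2   80. ] headrear/shaft [ 525.7 -182.2   80. ] shaft mid depth [ 524.  -188.9   88.5]
[[ 491.6 -273.    12. ]
 [ 484.  -174.6   12. ]
 [ 647.2 -161.2   12. ]] 98.65954594778098 163.79806496562608
[ 522.4 -203.2   98.5]
[ 525.5 -237.6   96.9]
[ 523.6 -220.3   98.7]
70 [ 525.8 -245.2   98. ] [ 526.1 -245.8   96.9]
82 [ 525.6 -242.3   98. ] [ 525.5 -242.2   98.2]
125 [ 524.7 -231.7   98. ] [ 526.  -233.6   93.8]
133 [ 524.6 -229.7   98. ] [ 525.2 -230.6   96. ]
208 [ 523.1 -211.3   98. ] [ 524.2 -212.7   94.3]
220 [ 522.9 -208.3   98. ] [ 523.1 -208.6   97.2]
260 [ 522.1 -198.5   98. ] [ 522.5 -198.9   96.7]
272 [ 521.9 -195.5   98. ] [ 524.1 -198.    90.6]
```

```bash
python3 -m crank '[{"delta_rot":[0,0,0],"travel":[-10,-30,0],"gripper":1},{"delta_rot":[0,0,0],"travel":[0,0,35],"gripper":1},{"delta_rot":[0,0,0],"travel":[0,0,35],"gripper":1},{"delta_rot":[0,0,0],"travel":[0,0,35],"gripper":1},{"delta_rot":[0,0,0],"travel":[0,0,35],"gripper":1},{"delta_rot":[0,0,0],"travel":[0,-10,0],"gripper":1},{"delta_rot":[0,0,0],"travel":[0,-5,0],"gripper":1},{"delta_rot":[0,0,0],"travel":[0,0,0],"gripper":1}]'
python3 -m crank '[{"delta_rot":[0,0,0],"travel":[0,-3,0],"gripper":1},{"delta_rot":[0,0,0],"travel":[0,-3,0],"gripper":1},{"delta_rot":[0,0,0],"travel":[0,-3,0],"gripper":1},{"delta_rot":[0,0,0],"travel":[0,-3,0],"gripper":1}]'
```

```text
clock: 3.6
eef_pos: [527.9, -147.9, 74.8]
tcp_rot: [-0.128, 3.135, -0.004]
contact_force: [1.1, -0.3, 0.1]
gripper_width: -0.001
clock: 4.0
eef_pos: [527.2, -158.6, 72.9]
tcp_rot: [-0.129, 3.138, 0.0]
contact_force: [0.5, 4.4, 2.5]
gripper_width: -0.005
```

```bash
python3 -m crank '[{"delta_rot":[0,0,0],"travel":[0,-3,0],"gripper":1},{"delta_rot":[0,0,0],"travel":[0,-3,0],"gripper":1},{"delta_rot":[0,0,0],"travel":[0,-3,0],"gripper":1},{"delta_rot":[0,0,0],"travel":[0,-2,0],"gripper":1}]'
python3 -m crank '[{"delta_rot":[0,0,0],"travel":[0,-1.5,0],"gripper":1},{"delta_rot":[0,0,0],"travel":[0,-1.5,0],"gripper":1}]'
python3 -m crank '[{"delta_rot":[0,0,0],"travel":[0,-1.5,0],"gripper":1},{"delta_rot":[0,0,0],"travel":[0,0,0],"gripper":1}]'
```

```text
clock: 4.4
eef_pos: [528.0, -168.4, 72.7]
tcp_rot: [-0.129, 3.139, 0.003]
contact_force: [0.2, 6.3, 3.8]
gripper_width: -0.001
clock: 4.6
eef_pos: [528.3, -171.3, 72.6]
tcp_rot: [-0.129, 3.139, 0.003]
contact_force: [0.5, 5.7, 3.9]
gripper_width: 0.0
clock: 4.8
eef_pos: [528.4, -173.1, 72.6]
tcp_rot: [-0.129, 3.139, 0.002]
contact_force: [1.2, 5.5, 3.8]
gripper_width: 0.004
```

```bash
python3 -m crank '[{"delta_rot":[0,0,0],"travel":[0,-1.5,0],"gripper":1},{"delta_rot":[0,0,0],"travel":[0,-1,0],"gripper":1}]'
python3 -m crank '[{"delta_rot":[0,0,0],"travel":[0,-1,0],"gripper":1},{"delta_rot":[0,0,0],"travel":[0,-1,0],"gripper":1}]'
```

```text
clock: 5.0
eef_pos: [528.6, -175.6, 72.5]
tcp_rot: [-0.129, 3.139, 0.002]
contact_force: [-0.5, 5.0, 3.4]
gripper_width: 0.002
clock: 5.2
eef_pos: [528.8, -177.5, 72.5]
tcp_rot: [-0.129, 3.139, 0.002]
contact_force: [0.6, 5.2, 4.0]
gripper_width: -0.001
```

```bash
python3 -m crank '[{"delta_rot":[0,0,0],"travel":[0,-1,0],"gripper":1},{"delta_rot":[0,0,0],"travel":[0,-1,0],"gripper":1}]'
python3 -m crank '[{"delta_rot":[0,0,0],"travel":[0,-1,0],"gripper":1},{"delta_rot":[0,0,0],"travel":[0,-1,0],"gripper":1}]'
```

```text
clock: 5.4
eef_pos: [528.8, -177.8, 72.5]
tcp_rot: [0.128, -3.139, -0.008]
contact_force: [0.7, 12.4, 6.7]
gripper_width: -0.003
clock: 5.6
eef_pos: [528.8, -177.8, 72.5]
tcp_rot: [0.128, -3.138, -0.013]
contact_force: [-0.0, 16.6, 10.0]
gripper_width: 0.001
```

```bash
python3 -m crank '[{"delta_rot":[0,0,0],"travel":[0,10,0],"gripper":1},{"delta_rot":[0,0,0],"travel":[0,8,-10],"gripper":1},{"delta_rot":[0,0,0],"travel":[0,0,-45],"gripper":1},{"delta_rot":[0,0,0],"travel":[0,0,-45],"gripper":1},{"delta_rot":[0,0,0],"travel":[10,-36,-10],"gripper":0},{"delta_rot":[0,0,0],"travel":[10,-36,0],"gripper":0},{"delta_rot":[0,0,0],"travel":[10,-33,0],"gripper":0},{"delta_rot":[0,0,0],"travel":[0,0,0],"gripper":0},{"delta_rot":[0,0,0],"travel":[0,0,0],"gripper":0}]'
cat > look.py <<'E'
import sys
from workcell import arm
import cv2,numpy as np
from scipy.spatial.transform import Rotation as Ro
name,out=sys.argv[1:3]
s=arm.get_state();print(s['eef_pos'].round(1),s['joint_pos'].round(3),s['contact_force'].round(1))
i=arm.camera_info(name);p,d=arm.camera(name); cv2.imwrite(f"pics/{out}.png",p[:,:,::-1]); np.savez(f"{out}.npz",p=p,d=d,eef=s['eef_pos'],rot=Ro.from_rotvec(s['tcp_rot']).as_matrix(),**i)
if len(sys.argv)>3:
    x0,y0,x1,y1,f=map(float,sys.argv[3:]); a=p[int(y0):int(y1),int(x0):int(x1),::-1]; cv2.imwrite(f"pics/{out}c.png",cv2.resize(a,None,fx=f,fy=f,interpolation=cv2.INTER_CUBIC))
E
python3 look.py wrist w2
```

```text
clock: 6.5
eef_pos: [505.7, -272.3, 182.5]
tcp_rot: [0.126, -3.139, 0.001]
contact_force: [-0.4, 0.9, -0.3]
gripper_width: 0.499
[ 505.7 -272.3  182.5] [-0.644  0.249  1.595 -0.     1.298 -2.295] [-0.4  0.9 -0.3]
```

View pics/w2.png

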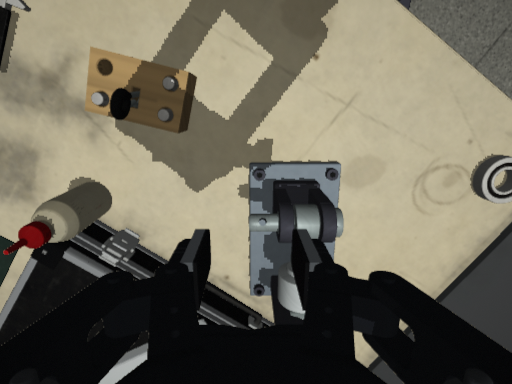

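```bash
python3 - <<'E'
from h import *
w=load("w2.npz")
a=w['p'][150:300,230:360,::-1]; cv2.imwrite("pics/w2c.png",cv2.resize(a,None,fx=4,fy=4,interpolation=cv2.INTER_CUBIC))
a=w['p'][205:240,240:280,::-1]; cv2.imwrite("pics/w2d.png",cv2.resize(a,None,fx=15,fy=15,interpolation=cv2.INTER_CUBIC))
E
```

```text
(no output)
```

View pics/w2c.png

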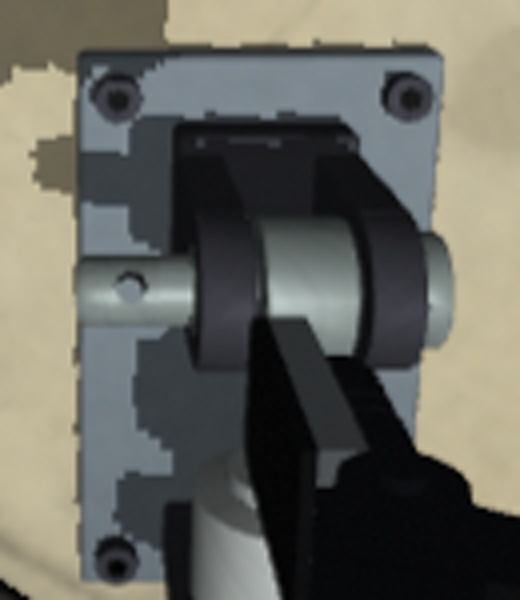

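View pics/w2d.png

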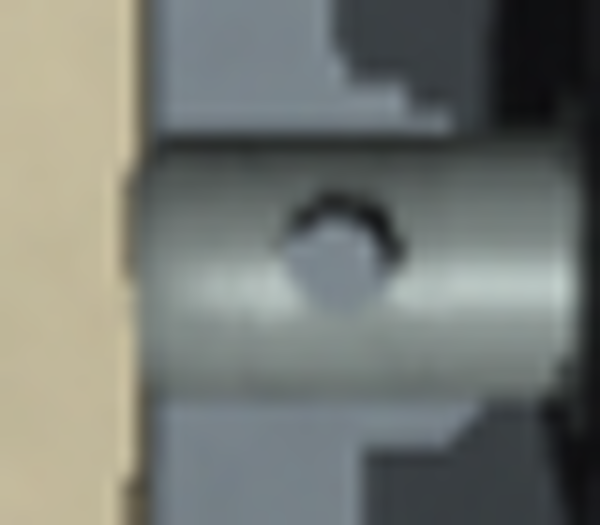

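```bash
python3 - <<'E'
from h import *
np.set_printoptions(precision=2,suppress=True)
w=load("w2.npz")
T=lambda x,y:(240+x/15-.47,205+y/15-.47)
a=.078; xr=np.array([np.cos(a),np.sin(a),0]);yr=np.array([-np.sin(a),np.cos(a),0])
# silhouettes at hole column
for col in (200,340,500):
    c,d1=ray(w,*T(col,140)); _,d2=ray(w,*T(col,400))
    d1/=np.linalg.norm(d1);d2/=np.linalg.norm(d2); m=(d1+d2);m/=np.linalg.norm(m)
    # perpendicular angle in the plane normal to yr
    f=lambda d: np.arctan2(d@xr,-d[2])
    half=(f(d2)-f(d1))/2; mid=(f(d2)+f(d1))/2
    dist=8/np.sin(half); print(col,"half",half,"dist-implied",dist,"mid",mid)
    # axis at z=80 using mid ray
    k=(80-c[2])/m[2]; P=c+m*k; print(" P80",P, "perp dist", np.hypot((P-c)@xr,(P-c)[2]))
    # rig coords
c,_=ray(w,0,0)
P=None
cc,dm=ray(w,*T(340,270)); P=cc+dm*(80-cc[2])/dm[2]
_,dh=ray(w,*T(340,252)); 
# intersect with cylinder radius 8 about axis through P dir yr
o=c-P; A=np.array([dh@xr,dh[2]]);B=np.array([o@xr,o[2]])
t=min(np.roots([A@A,2*A@B,B@B-64]).real); q=B+A*t; print("lean",np.arctan2(-q[0],q[1]), "hole pt y",(c+dh*t))
print("end", onz(w,*T(148,270),80), "P hole",P)
for (x,y) in [(195/4,290/4)]:
    pass
U=lambda x,y:(230+x/4-.4,150+y/4-.4)
print("cheek R outer z80/98",onz(w,*U(192,292),98),onz(w,*U(192,292),80)); print("left cheek outer",onz(w,*U(425,292),98),"head face",onz(w,*U(450,292),80))
print("plate corners",onz(w,*U(80,50),12),onz(w,*U(440,52),12),onz(w,*U(82,580),12))
E
```

```text
200 half 0.029242149016277613 dist-implied 273.6166978358655 mid 0.37597665429702654
 P80 [ 533.51 -267.98   80.  ] perp dist 264.72622123327955
340 half 0.02924171079631241 dist-implied 273.6207971213722 mid 0.3759073411501034
 P80 [ 532.84 -259.62   80.  ] perp dist 264.71898588658473
500 half 0.029241209641763216 dist-implied 273.62548527287043 mid 0.37582812988587444
 P80 [ 532.07 -250.07   80.  ] perp dist 264.7107418274295
lean 0.5064220602161801 hole pt y [ 529.02 -260.22   87.  ]
end [ 533.79 -271.08   80.  ] P hole [ 532.86 -259.62   80.  ]
cheek R outer z80/98 [ 524.87 -248.12   98.  ] [ 531.82 -245.82   80.  ]
left cheek outer [ 520.98 -199.8    98.  ] head face [ 527.17 -188.1    80.  ]
plate corners [ 490.85 -274.63   12.  ] [ 483.61 -177.5    12.  ] [ 655.31 -261.03   12.  ]
```

```bash
python3 -m crank '[{"delta_rot":[0,0,6.5],"travel":[0,0,0],"gripper":0},{"delta_rot":[0,0,6.5],"travel":[0,0,0],"gripper":0},{"delta_rot":[0,0,0],"travel":[32,-40,4],"gripper":-0.3},{"delta_rot":[0,0,0],"travel":[32,-40,4],"gripper":-0.3},{"delta_rot":[0,0,0],"travel":[33,-40,4],"gripper":-0.3},{"delta_rot":[0,0,0],"travel":[0,0,0],"gripper":-0.3},{"delta_rot":[0,0,0],"travel":[0,0,0],"gripper":-0.3}]'
python3 look.py wrist w3 150 100 350 280 3.3; python3 look.py side s3 200 200 280 270 9
```

```text
clock: 7.25
eef_pos: [396.1, -372.6, 170.5]
tcp_rot: [-0.229, -3.133, -0.001]
contact_force: [0.1, 0.3, 0.5]
gripper_width: 0.649
[ 396.1 -372.6  170.5] [-9.140e-01  1.990e-01  1.682e+00  1.000e-03  1.261e+00 -2.339e+00] [0.1 0.3 0.5]
[ 396.9 -372.1  170.7] [-9.130e-01  1.990e-01  1.681e+00  1.000e-03  1.261e+00 -2.340e+00] [0.1 0.3 0.5]
```

View pics/w3.png

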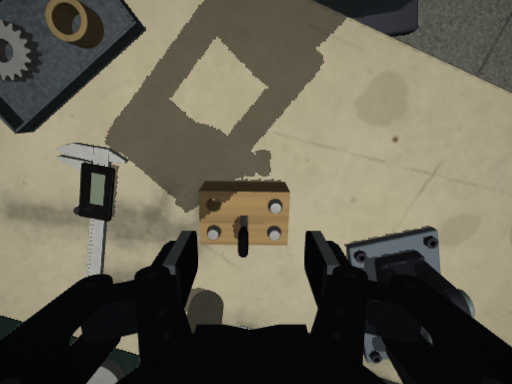

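View pics/s3c.png

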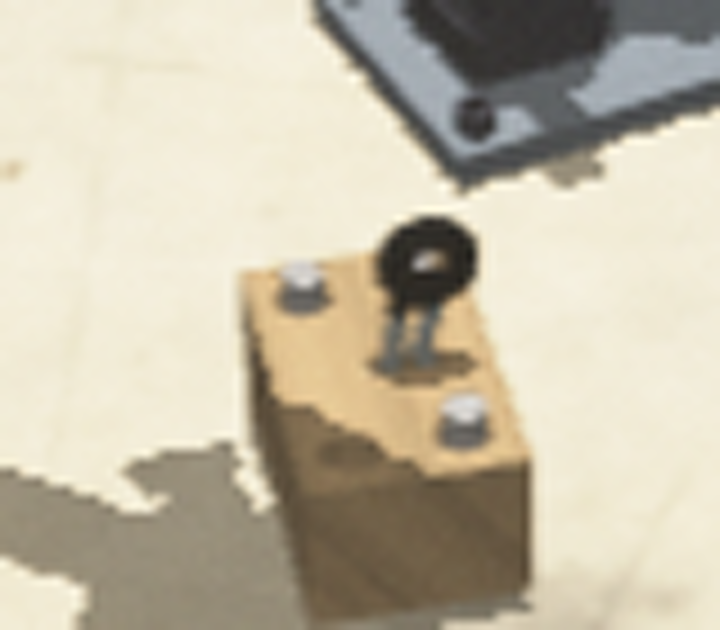

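View pics/w3c.png

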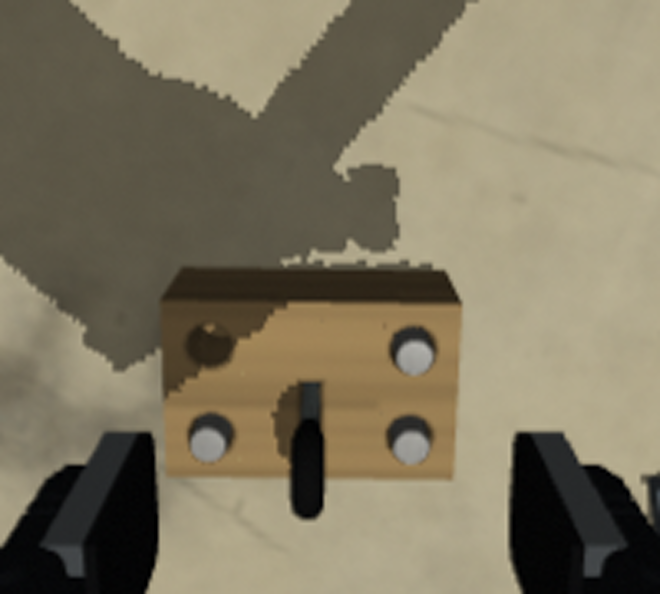

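```bash
python3 - <<'E'
from h import *
np.set_printoptions(precision=2,suppress=True)
w=load("w3.npz");s=load("s3.npz");tp=load("top0.npz")
T=lambda x,y:(150+x/3.3-.35,100+y/3.3-.35)
S=lambda x,y:(200+x/9-.45,200+y/9-.45)
print(w['rot'])
L=T(307,470)
print("loop z72",onz(w,*L,72),"tri",tri(w,L,s,S(428,262)),"side z72",onz(s,*S(428,262),72),tri(w,L,tp,(288.2,215)))
b=np.array([onz(w,*T(*p),42) for p in [(163,300),(462,302),(453,479),(168,477)]]);print("block",b,b.mean(0))
for i in range(4): d=b[(i+1)%4]-b[i]; print(np.linalg.norm(d),np.degrees(np.arctan2(d[1],d[0])))
print("loop yaw ends",onz(w,*T(309,425),80),onz(w,*T(307,515),72))
for p in [(307,505),(307,480),(307,440)]: print(dep(w,*T(*p)))
E
```

```text
[[-0.99  0.15  0.  ]
 [ 0.15  0.99  0.  ]
 [ 0.    0.   -1.  ]]
loop z72 [ 439.9  -386.22   72.  ] tri (array([ 441.74, -386.47,   69.73]), np.float64(1.4253618312131278)) side z72 [ 441.5  -388.81   72.  ] (array([ 439.42, -385.87,   73.01]), np.float64(0.503828802128062))
block [[ 394.22 -422.48   42.  ]
 [ 407.54 -336.22   42.  ]
 [ 463.34 -345.2    42.  ]
 [ 449.9  -431.85   42.  ]] [ 428.75 -383.94   42.  ]
87.27886798779568 81.22039358242996
56.51474602679019 -9.14294554407154
87.67872852931102 -98.81701458484939
56.46145599240489 170.45094056999292
loop yaw ends [ 423.64 -382.96   80.  ] [ 453.33 -388.31   72.  ]
[ 443.62 -386.44   85.22]
[ 437.3  -385.51   83.67]
[ 428.93 -384.38   77.2 ]
```

```bash
python3 -m crank '[{"delta_rot":[0,0,0],"travel":[-26,-3.9,15.5],"gripper":0},{"delta_rot":[0,0,0],"travel":[-26,-3.9,15.5],"gripper":0},{"delta_rot":[0,6,0],"travel":[0,0,0],"gripper":0},{"delta_rot":[0,0,0],"travel":[0,0,26],"gripper":0.2},{"delta_rot":[0,0,0],"travel":[0,0,20],"gripper":0.4},{"delta_rot":[0,0,0],"travel":[0,0,10],"gripper":0.4},{"delta_rot":[0,0,0],"travel":[0,0,0],"gripper":0.4},{"delta_rot":[0,0,0],"travel":[0,0,0],"gripper":0.4}]'; python3 look.py wrist w4; python3 look.py side s4 200 200 280 270 9
```

```text
clock: 8.15
eef_pos: [441.8, -387.1, 84.6]
tcp_rot: [-0.218, -3.03, -0.01]
contact_force: [0.2, 0.1, -0.0]
gripper_width: 0.303
[ 441.8 -387.1   84.6] [-0.831  0.443  1.561 -0.071  1.219 -2.231] [ 0.2  0.1 -0. ]
[ 442.  -387.7   85.2] [-0.831  0.442  1.56  -0.071  1.219 -2.231] [-0.2 -1.   0.3]
```

View pics/w4.png

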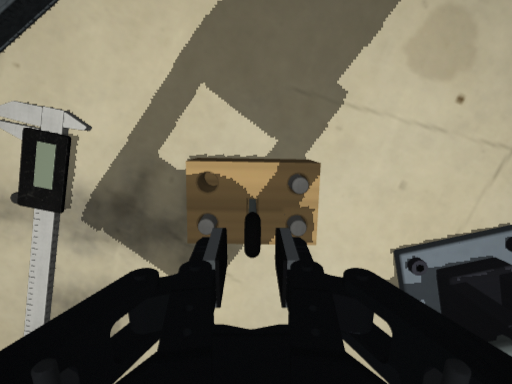

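View pics/s4c.png

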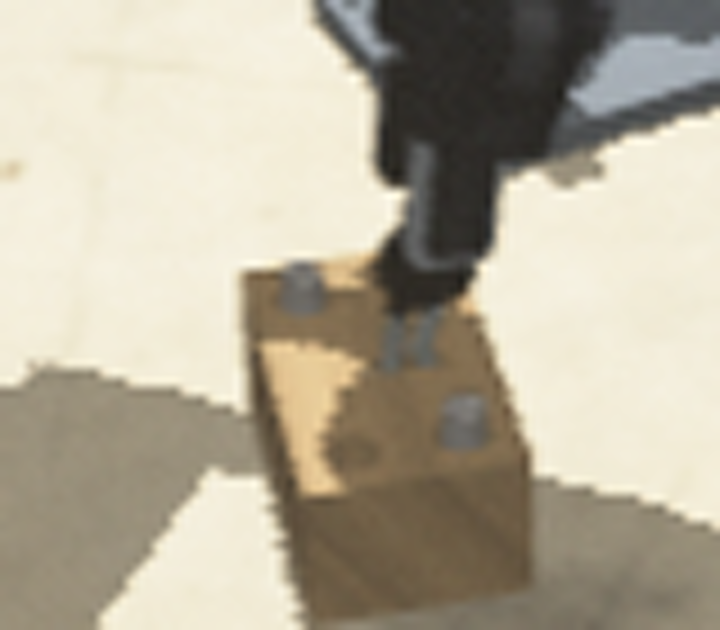

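```bash
python3 -m crank '[{"delta_rot":[0,0,0],"travel":[0,0,12],"gripper":0.4},{"delta_rot":[0,0,0],"travel":[0,0,10],"gripper":0.4},{"delta_rot":[0,0,0],"travel":[0,0,0],"gripper":0.6},{"delta_rot":[0,0,0],"travel":[0,0,0],"gripper":1},{"delta_rot":[0,0,0],"travel":[0,0,0],"gripper":1},{"delta_rot":[0,0,0],"travel":[0,0,0],"gripper":1},{"delta_rot":[0,0,0],"travel":[0,0,0],"gripper":1}]'; python3 look.py side s5 200 200 280 270 9
```

```text
clock: 8.95
eef_pos: [437.9, -386.6, 61.7]
tcp_rot: [-0.219, -3.028, -0.013]
contact_force: [-2.9, 0.6, -2.7]
gripper_width: 0.091
[ 437.9 -386.6   61.7] [-0.835  0.469  1.578 -0.073  1.178 -2.23 ] [-2.9  0.6 -2.7]
```

View pics/s5c.png

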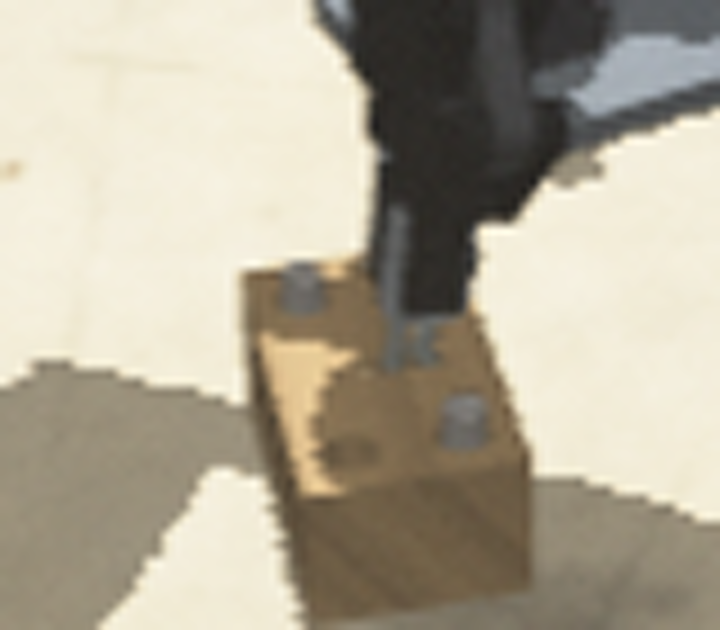

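```bash
python3 -m crank '[{"delta_rot":[0,0,0],"travel":[1,0,-10],"gripper":1},{"delta_rot":[0,0,0],"travel":[1.5,0,-15],"gripper":1},{"delta_rot":[0,0,0],"travel":[1.5,0,-15],"gripper":1},{"delta_rot":[0,0,0],"travel":[4,0,-40],"gripper":1},{"delta_rot":[0,0,0],"travel":[4,0,-40],"gripper":1},{"delta_rot":[0,0,0],"travel":[0,0,0],"gripper":1}]'; python3 look.py side s6 180 140 300 230 6; python3 look.py top t6 230 160 350 250 6;
```

```text
clock: 9.6
eef_pos: [443.4, -391.5, 192.8]
tcp_rot: [-0.221, -3.042, 0.008]
contact_force: [0.2, -1.3, -0.1]
gripper_width: 0.092
[ 443.4 -391.5  192.8] [-0.834  0.32   1.484 -0.068  1.4   -2.246] [ 0.2 -1.3 -0.1]
[ 442.1 -390.1  189.4] [-0.834  0.323  1.488 -0.067  1.399 -2.246] [ 0.7 -0.6 -1.1]
```

View pics/s6c.png

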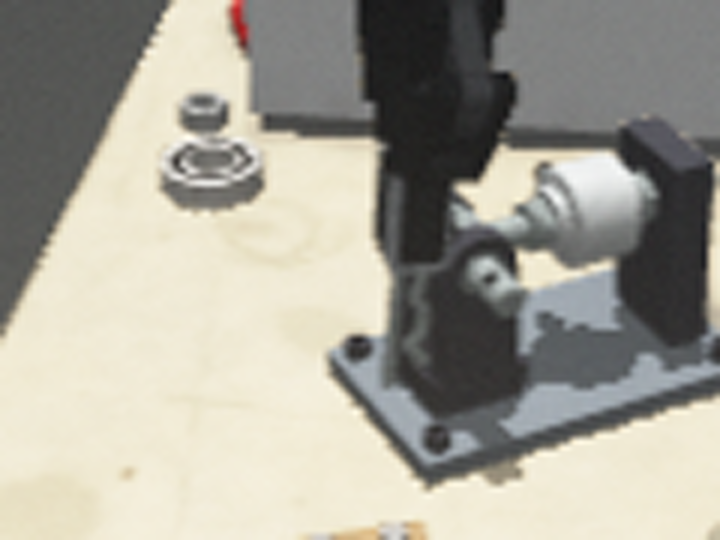

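```bash
cat >> h.py <<'E'
def proj(z,X):
    q=z['R']@X+z['t']; return np.array([z['cx']+z['fx']*q[0]/q[2],z['cy']+z['fy']*q[1]/q[2]])
E
python3 - <<'E'
from h import *
np.set_printoptions(precision=2,suppress=True)
s=load("s6.npz")
# the frame shown was at s6 pose; lag small
W=lambda v: s['eef']+s['rot']@np.array(v)
S=lambda p:(p-np.array([180,140])+.4)*6
for th in (-4,-2,0,2,4):
    a=np.radians(th); zc=np.array([np.sin(a),0,np.cos(a)]); xc=np.array([np.cos(a),0,-np.sin(a)])
    l=np.array([-1,0,-10.]); tip=l+62*zc+6*xc; top=l+20*zc+6*xc
    print(th,S(proj(s,W(tip))),S(proj(s,W(top))),tip)
# depth along leg?
for p in [(393,300),(393,340),(393,370)]: print(dep(s,180+p[0]/6-.4,140+p[1]/6-.4), W([5,0,45]))
E
```

```text
-4 [394.68 384.95] [394.23 281.81] [ 0.66  0.   52.27]
-2 [388.61 385.17] [392.23 281.5 ] [ 2.83  0.   52.17]
0 [382.57 385.2 ] [390.25 281.13] [ 5.  0. 52.]
2 [376.55 385.05] [388.29 280.69] [ 7.16  0.   51.75]
4 [370.56 384.71] [386.36 280.19] [ 9.31  0.   51.43]
[ 437.77 -392.47  176.61] [ 434.39 -390.76  148.41]
[ 437.05 -393.39  161.05] [ 434.39 -390.76  148.41]
[ 436.49 -394.13  149.23] [ 434.39 -390.76  148.41]
```

View pics/t6c.png

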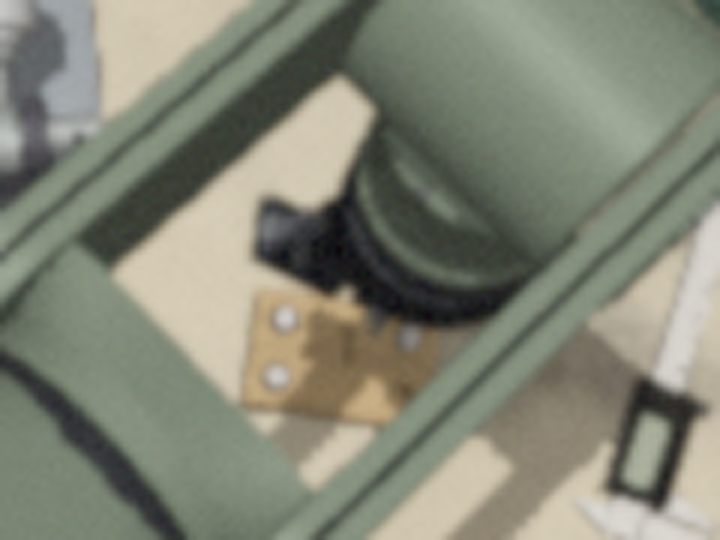

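```bash
python3 - <<'E'
from h import *
np.set_printoptions(precision=2,suppress=True,linewidth=150)
s=load("s6.npz")
print(np.degrees(np.arctan2(-s['rot'][0,2],-s['rot'][2,2])))
a=s['p'][170:212,235:262,::-1]; cv2.imwrite("pics/s6d.png",cv2.resize(a,None,fx=14,fy=14,interpolation=cv2.INTER_NEAREST))
for v in range(184,206,2): print(v,s['p'][v,240:256].mean(1).astype(int),s['d'][v,242:250].astype(int))
E
```

```text
5.227984885709775
184 [230 230 231 230 173  99  87  79  77  90  96  94  96  92  77  59] [1191 1192  822  819  818  820  820  822]
186 [230 229 230 229 215 146  91  68  57  85  91  66  51  53  52  50] [1180 1183 1178  831  828 1065 1061  833]
188 [230 231 231 232 198 124  93  67  82  96  80  56  49  49  50  51] [1172 1176 1171  832  833 1066  834  837]
190 [230 232 232 232 183 107  84  60  81  93  86  66  49  51  48  51] [1164 1164  837  837  837 1072  836  839]
192 [230 230 232 231 186 107  82  58  51  77  88  74  55  49  48  52] [1157 1152  839  838  840 1072 1069  839]
194 [219 225 228 228 168  94  76  55  60  87  97  71  51  50  51  52] [1141 1144  842  841 1080 1081 1075  845]
196 [ 65 122 163 156 115  97  75  85 104 100  80  60  51  47  49  50] [   0 1113  845  845 1082  848  844  844]
198 [ 52  70 143 157 118  92  71  78  91  99  80  61  53  48  52  54] [1108 1109  847  844 1076  850  846  851]
200 [159 169 173 143 108  94  66  50  63  83  91  75  54  50  50  51] [1100  851  847  849    0 1072 1070  851]
202 [173 171 170 136 102  91  66  52  49  50  71  69  55  54  52  53] [1092  854  853  850 1085 1073 1068 1062]
204 [160 172 170 149 117 138 126  93  68  50  52  52  57  59  54  52] [1084  856  853 1082 1083 1086 1071 1071]
```

View pics/s6d.png

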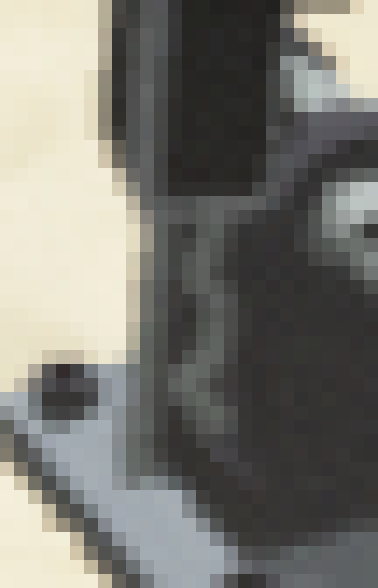

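```bash
python3 -m crank '[{"delta_rot":[0,0,-6.5],"travel":[0,15,0],"gripper":1},{"delta_rot":[0,0,-6.5],"travel":[0,20,0],"gripper":1},{"delta_rot":[0,-7,0],"travel":[0,20,0],"gripper":1},{"delta_rot":[0,-7,0],"travel":[0,20,0],"gripper":1},{"delta_rot":[0,-7,0],"travel":[0,15,0],"gripper":1},{"delta_rot":[0,-7,0],"travel":[0,10,0],"gripper":1},{"delta_rot":[0,-6.8,0],"travel":[0,10,0],"gripper":1},{"delta_rot":[0,0,0],"travel":[0,0,0],"gripper":1},{"delta_rot":[0,0,0],"travel":[0,0,0],"gripper":1}]'; cat > plan.py <<'E'
import sys,numpy as np
from workcell import arm
from scipy.spatial.transform import Rotation as Ro
np.set_printoptions(precision=2,suppress=True)
s=arm.get_state();R=Ro.from_rotvec(s['tcp_rot']).as_matrix()
tx,ty,tz,L,yaw=map(float,sys.argv[1:])
zt=np.array([np.sin(L)*np.cos(yaw),np.sin(L)*np.sin(yaw),-np.cos(L)]);yt=np.array([-np.sin(yaw),np.cos(yaw),0]);xt=np.cross(yt,zt)
Rt=np.c_[xt,yt,zt]
print("eef",s['eef_pos'],"F",s['contact_force'],"q",s['joint_pos'])
print("rot err deg(tool)",np.degrees(Ro.from_matrix(R.T@Rt).as_rotvec()))
print("travel now-axes",R.T@(np.array([tx,ty,tz])-s['eef_pos']))
E
python3 plan.py 502.6 -262.4 145.4 0.506 0.078
```

```text
clock: 10.6
eef_pos: [446.1, -269.5, 191.8]
tcp_rot: [-0.077, 2.66, 0.05]
contact_force: [0.3, -0.4, 0.1]
gripper_width: 0.092
eef [ 446.14 -269.54  191.81] F [ 0.28 -0.38  0.14] q [-0.97 -0.06  2.    0.5   1.02 -2.82]
rot err deg(tool) [ 0.73 -1.4  -1.35]
travel now-axes [-28.82   2.52  67.49]
```

```bash
python3 -m crank '[{"delta_rot":[0,0,0],"travel":[-20,2,10],"gripper":1},{"delta_rot":[0,0,0],"travel":[-9,0,16],"gripper":1},{"delta_rot":[0,0,0],"travel":[0,0,20],"gripper":1},{"delta_rot":[0,0,0],"travel":[0,0,12],"gripper":1},{"delta_rot":[0,0,0],"travel":[0,0,0],"gripper":1}]'
python3 plan.py 502.6 -262.4 145.4 0.506 0.078; python3 look.py wrist w7 150 120 350 280 3.5
```

```text
clock: 11.1
eef_pos: [499.1, -262.5, 152.4]
tcp_rot: [-0.077, 2.661, 0.055]
contact_force: [-0.6, -0.4, -1.1]
gripper_width: 0.089
eef [ 499.11 -262.54  152.4 ] F [-0.61 -0.4  -1.08] q [-0.86  0.08  1.95  0.51  0.9  -2.77]
rot err deg(tool) [ 0.92 -1.45 -1.39]
travel now-axes [ 0.13 -0.26  7.82]
[ 499.1 -262.5  152.4] [-0.86   0.076  1.949  0.511  0.898 -2.768] [-0.6 -0.4 -1.1]
```

View pics/w7c.png

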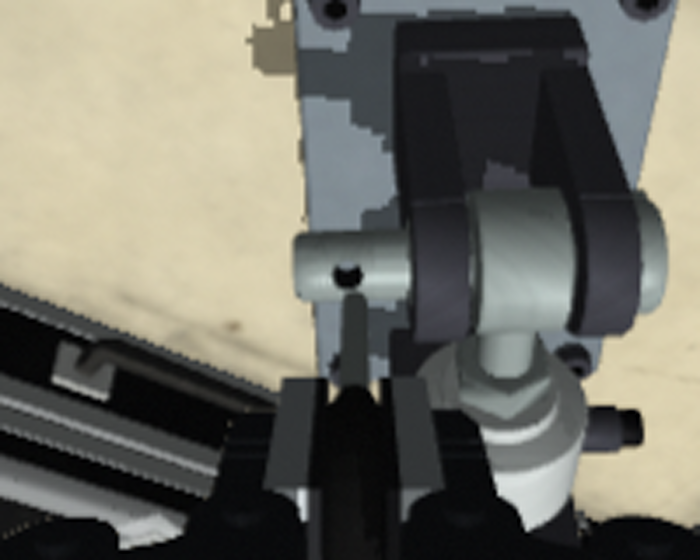

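```bash
python3 - <<'E'
from h import *
w=load("w7.npz")
a=w['p'][180:250,220:280,::-1]; cv2.imwrite("pics/w7d.png",cv2.resize(a,None,fx=8.5,fy=8.5,interpolation=cv2.INTER_CUBIC))
E
```

```text
(no output)
```

View pics/w7d.png

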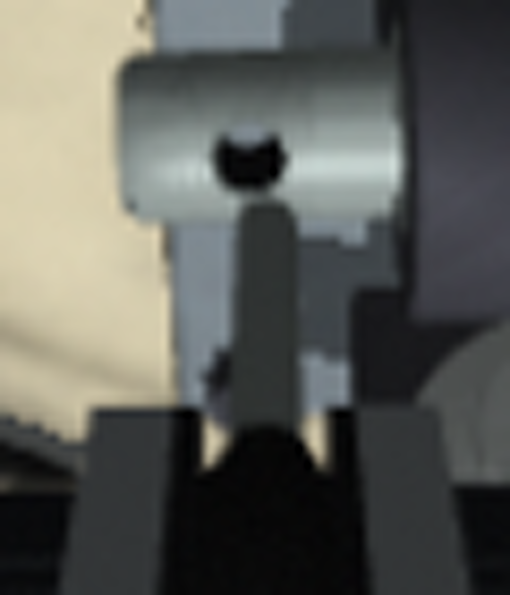

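```bash
cat > m7.py <<'E'
from h import *
import sys
np.set_printoptions(precision=2,suppress=True)
# args: file, crop x0,y0,f, pin top row, pin bottom row, col hole, row hole, tip col,row(end), leg2 col,row
f=sys.argv[1];x0,y0,k,pt,pb,hc,hr,tc,tr,lc,lr=map(float,sys.argv[2:])
w=load(f+".npz")
T=lambda x,y:(x0+(x+.5)/k-.5,y0+(y+.5)/k-.5)
a=.078; xr=np.array([np.cos(a),np.sin(a),0]);yr=np.array([-np.sin(a),np.cos(a),0])
c,_=ray(w,0,0)
_,d1=ray(w,*T(hc,pt));_,d2=ray(w,*T(hc,pb)); fa=lambda d:np.arctan2(d@xr,-d[2])
mid=(fa(d1)+fa(d2))/2; half=abs(fa(d2)-fa(d1))/2
dm=(d1/np.linalg.norm(d1)+d2/np.linalg.norm(d2))
P=c+dm*(80-c[2])/dm[2]
print("view angle",mid,"pin dist by size",8/np.sin(half),"by z80",np.hypot((P-c)@xr,80-c[2]),"axis P",P)
_,dh=ray(w,*T(hc,hr)); o=c-P;A=np.array([dh@xr,dh[2]]);B=np.array([o@xr,o[2]])
t=min(np.roots([A@A,2*A@B,B@B-64]).real);q=B+A*t;L=np.arctan2(-q[0],q[1]);M=c+dh*t
print("lean",L,"mouth",M)
H=P+yr*((M-P)@yr); print("hole centre",H)
R=w['rot'];e=w['eef']
def legpt(u,v,zt):  # intersect ray with tool plane z=zt
    _,d=ray(w,*T(u,v)); ct=R.T@(c-e);dt=R.T@d; return ct+dt*(zt-ct[2])/dt[2]
tip=legpt(tc,tr,52);l2=legpt(lc,lr,15)
print("tip tool",tip,"world",e+R@tip,"leg2 tool (if z=15)",l2, "leg expected x 5-2.5=2.5 surface")
Ht=R.T@(H-e);Mt=R.T@(M-e);n=np.array([-np.sin(L)*np.cos(a),-np.sin(L)*np.sin(a),np.cos(L)])
print("hole centre tool",Ht,"mouth tool",Mt,"hole axis tool",R.T@n)
E
python3 m7.py w7 220 180 8.5 55 220 250 159 269 203 266 400
```

```text
view angle 0.7656943940114247 pin dist by size 241.87933533784965 by z80 233.46925443296138 axis P [ 533.49 -259.6    80.  ]
lean 0.5195438933307865 mouth [ 529.53 -259.97   86.94]
hole centre [ 533.49 -259.66   80.  ]
tip tool [ 5.48  0.64 52.  ] world [ 518.12 -259.43  103.79] leg2 tool (if z=15) [ 3.23  0.42 15.  ] leg expected x 5-2.5=2.5 surface
hole centre tool [ 2.87 -1.19 80.14] mouth tool [ 3.18 -1.07 72.15] hole axis tool [ 0.04  0.02 -1.  ]
```

```bash
python3 -m crank '[{"delta_rot":[0.9,0,0],"travel":[0,0,0],"gripper":1},{"delta_rot":[0,0,0],"travel":[0,-0.6,8],"gripper":1},{"delta_rot":[0,0,0],"travel":[0,0,5],"gripper":1},{"delta_rot":[0,0,0],"travel":[0,0,0],"gripper":1},{"delta_rot":[0,0,0],"travel":[0,0,0],"gripper":1}]'
python3 plan.py 502.6 -262.4 145.4 0.506 0.078; python3 look.py wrist w8 220 180 280 250 8.5
```

```text
clock: 11.65
eef_pos: [505.1, -263.5, 143.0]
tcp_rot: [-0.07, 2.657, 0.03]
contact_force: [0.5, -0.1, -1.1]
gripper_width: 0.085
eef [ 505.13 -263.5   143.02] F [ 0.47 -0.07 -1.05] q [-0.84  0.09  1.95  0.51  0.85 -2.76]
rot err deg(tool) [-0.17 -1.28 -1.42]
travel now-axes [ 1.08  1.26 -3.24]
[ 505.1 -263.5  143. ] [-0.845  0.093  1.954  0.512  0.853 -2.763] [ 0.5 -0.1 -1.1]
```

View pics/w8c.png

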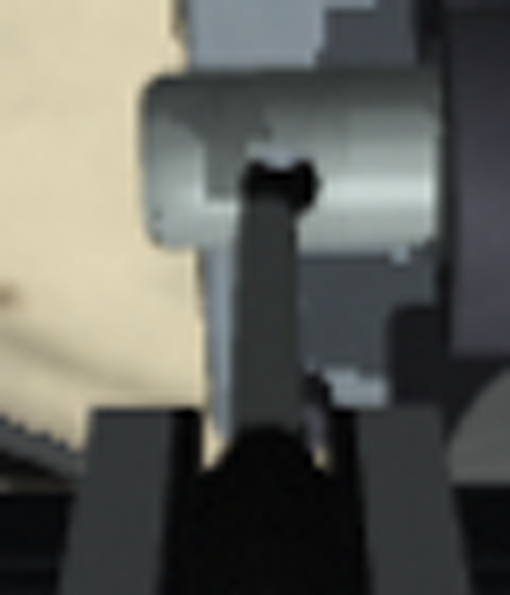

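```bash
python3 m7.py w8 220 180 8.5 75 250 281 182 269 200 266 400; python3 m7.py w8 220 180 8.5 76 249 280 180 269 200 266 400 | grep -E "lean|mouth"
```

```text
view angle 0.7788381369736433 pin dist by size 228.12646364601136 by z80 222.73590083723272 axis P [ 533.8 -259.6   80. ]
lean 0.5664629237646868 mouth [ 529.52 -259.94   86.75]
hole centre [ 533.8  -259.61   80.  ]
tip tool [ 5.78  0.66 52.  ] world [ 524.1  -261.35   94.31] leg2 tool (if z=15) [ 3.27  0.44 15.  ] leg expected x 5-2.5=2.5 surface
hole centre tool [ 3.78  1.74 69.22] mouth tool [ 4.44  1.7  61.25] hole axis tool [ 0.08 -0.   -1.  ]
lean 0.5884882864487251 mouth [ 529.37 -260.04   86.65]
hole centre tool [ 3.78  1.66 69.22] mouth tool [ 4.62  1.62 61.26] hole axis tool [ 0.1  -0.01 -0.99]
```

```bash
python3 -m crank '[{"delta_rot":[0,-1.5,0],"travel":[0,0,0],"gripper":1},{"delta_rot":[0,0,0],"travel":[2.4,1,3],"gripper":1},{"delta_rot":[0,0,0],"travel":[0,0,2],"gripper":1},{"delta_rot":[0,0,0],"travel":[0,0,0],"gripper":1},{"delta_rot":[0,0,0],"travel":[0,0,0],"gripper":1}]'
python3 plan.py 502.6 -262.4 145.4 0.506 0.078; python3 look.py wrist w9 220 180 280 250 8.5
```

```text
clock: 12.2
eef_pos: [505.7, -262.5, 137.7]
tcp_rot: [-0.069, 2.631, 0.031]
contact_force: [0.2, 0.7, -1.4]
gripper_width: 0.091
eef [ 505.66 -262.51  137.67] F [ 0.18  0.66 -1.39] q [-0.86  0.1   1.97  0.56  0.83 -2.81]
rot err deg(tool) [-0.2   0.23 -1.4 ]
travel now-axes [-1.11  0.34 -8.23]
[ 505.7 -262.5  137.7] [-0.855  0.096  1.974  0.558  0.829 -2.812] [ 0.2  0.7 -1.4]
```

View pics/w9c.png

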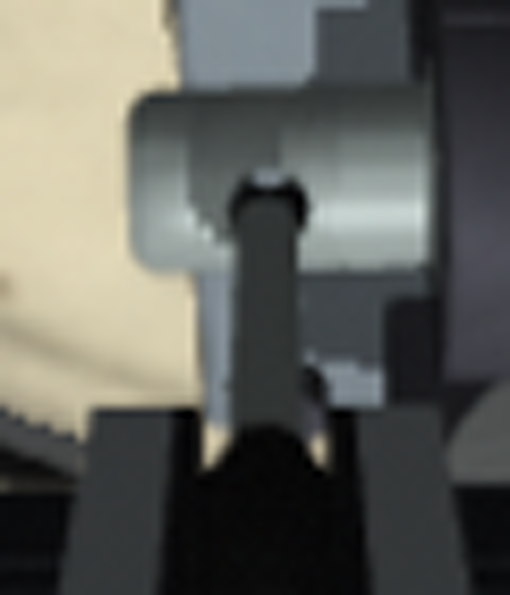

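```bash
python3 m7.py w9 220 180 8.5 91 270 270 205 269 202 266 400; python3 m7.py w9 220 180 8.5 91 270 270 202 269 200 266 400 | grep -E "lean|mouth"
```

```text
view angle 0.8121998480418966 pin dist by size 223.10231027073672 by z80 217.74202353495363 axis P [ 533.54 -259.71   80.  ]
lean 0.5504469697451396 mouth [ 529.37 -260.01   86.82]
hole centre [ 533.54 -259.68   80.  ]
tip tool [ 5.59  0.65 52.  ] world [ 526.06 -260.3    89.56] leg2 tool (if z=15) [ 3.26  0.43 15.  ] leg expected x 5-2.5=2.5 surface
hole centre tool [ 3.72  0.78 64.  ] mouth tool [ 4.04  0.74 56.01] hole axis tool [ 0.04 -0.   -1.  ]
lean 0.5830505469117884 mouth [ 529.15 -260.02   86.68]
hole centre tool [ 3.72  0.78 64.  ] mouth tool [ 4.3   0.74 56.03] hole axis tool [ 0.07 -0.01 -1.  ]
```

```bash
python3 -m crank '[{"delta_rot":[0,0,3],"travel":[0,0,0],"gripper":1},{"delta_rot":[0,0,0],"travel":[0.5,0,1.5],"gripper":1},{"delta_rot":[0,0,0],"travel":[0,0,1.5],"gripper":1},{"delta_rot":[0,0,0],"travel":[0,0,1],"gripper":1},{"delta_rot":[0,0,0],"travel":[0,0,1],"gripper":1},{"delta_rot":[0,0,0],"travel":[0,0,0],"gripper":1}]'
python3 plan.py 502.6 -262.4 145.4 0.506 0.078
```

```text
clock: 12.85
eef_pos: [507.5, -262.2, 132.8]
tcp_rot: [-0.0, 2.633, 0.049]
contact_force: [0.2, -0.6, -0.3]
gripper_width: 0.09
eef [ 507.49 -262.21  132.8 ] F [ 0.22 -0.59 -0.27] q [-0.85  0.11  1.97  0.56  0.82 -2.76]
rot err deg(tool) [-0.18  0.23 -4.4 ]
travel now-axes [ -1.87   0.29 -13.38]
```

```bash
python3 -m crank '[{"delta_rot":[0,0,0],"travel":[0,0,1],"gripper":1},{"delta_rot":[0,0,0],"travel":[0,0,1],"gripper":1},{"delta_rot":[0,0,0],"travel":[0,0,0],"gripper":1}]'
 python3 look.py wrist w10 220 180 280 250 8.5
```

```text
clock: 13.15
eef_pos: [508.5, -262.3, 131.2]
tcp_rot: [0.0, 2.632, 0.049]
contact_force: [0.5, 0.7, -1.7]
gripper_width: 0.094
[ 508.5 -262.3  131.2] [-0.85   0.112  1.974  0.564  0.814 -2.764] [ 0.5  0.7 -1.7]
```

View pics/w10c.png

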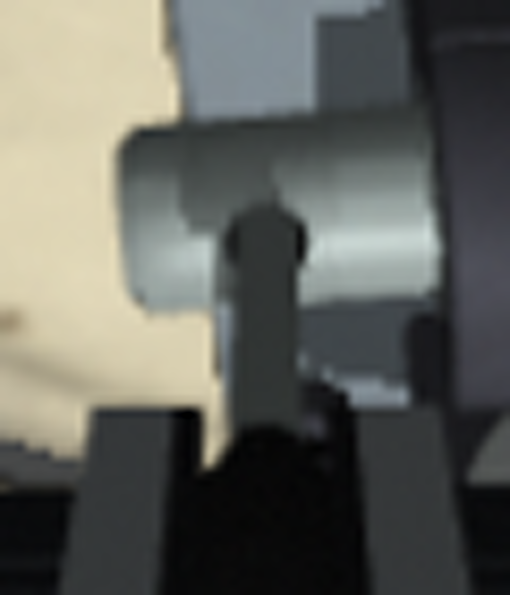

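```bash
python3 m7.py w10 220 180 8.5 123 306 268 238 268 201 266 400;python3 - <<'E'
from h import *
np.set_printoptions(precision=2,suppress=True,linewidth=150)
w=load("w10.npz")
print(w['d'][200:216,247:257].astype(int))
# camera pose in tool
R=w['rot'];c,_=ray(w,0,0);print("cam in tool",R.T@(c-w['eef']))
for v in (202,203,204,205,208,212,216,220,224):
    print(v,(R.T@(dep(w,251,v)-w['eef'])),(R.T@(dep(w,252,v)-w['eef'])))
E
```

```text
view angle 0.8252419051999538 pin dist by size 218.88722446148316 by z80 211.36972474014772 axis P [ 533.86 -259.67   80.  ]
lean 0.5824231132396315 mouth [ 529.46 -259.94   86.68]
hole centre [ 533.85 -259.6    80.  ]
tip tool [ 5.66  0.58 52.  ] world [ 528.91 -259.82   83.07] leg2 tool (if z=15) [ 3.24  0.44 15.  ] leg expected x 5-2.5=2.5 surface
hole centre tool [ 2.84  0.66 57.09] mouth tool [ 3.41  0.58 49.11] hole axis tool [ 0.07 -0.01 -1.  ]
[[201 202 201 202   0 201 202 200 202 201]
 [202 201 202 201 201 201 201 201 202 201]
 [201 202 200 199 202 200 201 202 201 200]
 [202 201 202 201 202 200 201 201 200 201]
 [201 201 201 200 201 201 200 200 201 200]
 [201 200 199 198 198 199 199 200 200 201]
 [211 199 197 197 197 197 198 201 201 201]
 [209 198 195 195 194 194 197 198 209 200]
 [208 195 193 192 193 193 194 197 206 201]
 [206 194 191 191 192 192 192 193 205 202]
 [204 191 191 189 189 189 190 194 204 202]
 [194 188 187 186 186 188 188 191 202 202]
 [191 187 185 185 185 185 187 188 203 202]
 [189 186 185 183 183 184 184 187 203 203]
 [187 183 182 181 181 182 183 185 204 204]
 [183 184 180 180 180 181 182 183 205 206]]
cam in tool [  68.54    0.52 -143.89]
202 [ 7.42  0.52 49.22] [ 8.06  1.21 47.21]
203 [ 6.78  0.52 48.97] [ 7.24  1.21 47.54]
204 [ 6.47  0.52 47.7 ] [ 6.53  1.21 47.5 ]
205 [ 6.55  0.52 45.24] [ 6.48  1.2  45.46]
208 [ 6.28  0.52 39.71] [ 6.34  1.18 39.54]
212 [ 6.54  0.53 31.09] [ 6.4   1.16 31.47]
216 [  68.54    0.52 -143.89] [ 6.11  1.14 24.99]
220 [ 6.39  0.53 17.48] [ 6.13  1.12 18.14]
224 [ 6.36  0.53 11.28] [ 6.29  1.1  11.44]
```

```bash
python3 - <<'E'
from h import *
np.set_printoptions(precision=2,suppress=True,linewidth=150)
w=load("w7.npz");R=w['rot']
for v in (200,202,203,204,205,206,208,212,220):
    print(v,(R.T@(dep(w,251,v)-w['eef'])),(R.T@(dep(w,252,v)-w['eef'])))
E
python3 -m crank '[{"delta_rot":[0,0,0],"travel":[0,0,1.5],"gripper":1},{"delta_rot":[0,0,0],"travel":[0,0,1.5],"gripper":1},{"delta_rot":[0,0,0],"travel":[0,0,0],"gripper":1}]'
python3 plan.py 502.6 -262.4 145.4 0.506 0.078
```

```text
200 [ 0.4   0.49 76.62] [ 1.09  1.27 74.38]
202 [ 0.46  0.49 71.21] [ 0.51  1.26 71.05]
203 [-0.12  0.49 70.51] [-0.23  1.26 70.86]
204 [ 6.64  0.5  47.15] [ 6.71  1.18 46.95]
205 [ 6.67  0.5  44.87] [ 6.39  1.18 45.72]
206 [ 6.89  0.5  42.06] [ 6.44  1.17 43.41]
208 [ 6.03  0.5  40.44] [ 6.41  1.16 39.31]
212 [ 6.47  0.5  31.27] [ 6.23  1.13 31.96]
220 [ 6.04  0.5  18.37] [ 6.64  1.09 16.82]
clock: 13.5
eef_pos: [510.0, -262.1, 128.5]
tcp_rot: [0.0, 2.632, 0.049]
contact_force: [-0.1, 0.3, -1.5]
gripper_width: 0.089
eef [ 509.97 -262.08  128.46] F [-0.15  0.26 -1.51] q [-0.85  0.12  1.97  0.57  0.81 -2.77]
rot err deg(tool) [-0.18  0.24 -4.42]
travel now-axes [ -1.81   0.34 -18.38]
```

```bash
python3 -m crank '[{"delta_rot":[0,0,0],"travel":[0,0,1.5],"gripper":1},{"delta_rot":[0,0,0],"travel":[0,0,1.5],"gripper":1},{"delta_rot":[0,0,0],"travel":[0,0,0],"gripper":1}]'
 python3 look.py wrist w11 220 180 280 250 8.5;python3 look.py side s11 220 150 290 210 10
```

```text
clock: 13.8
eef_pos: [511.4, -262.0, 125.8]
tcp_rot: [0.0, 2.633, 0.049]
contact_force: [0.4, -0.2, -0.1]
gripper_width: 0.089
[ 511.4 -262.   125.8] [-0.845  0.125  1.972  0.569  0.801 -2.768] [ 0.4 -0.2 -0.1]
[ 511.4 -262.   125.9] [-0.845  0.125  1.972  0.569  0.802 -2.768] [-0.7 -0.3 -1. ]
```

View pics/w11c.png

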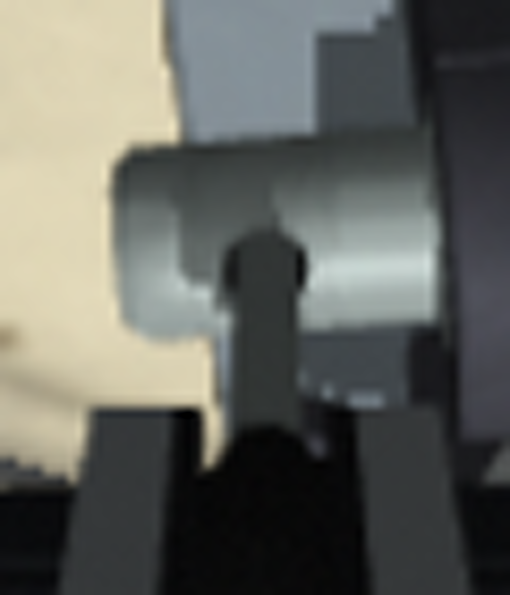

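View pics/s11c.png

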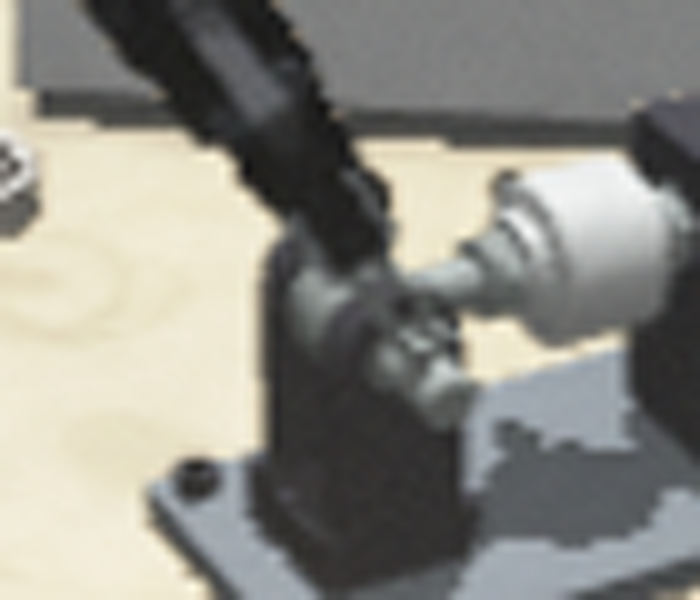

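```bash
python3 -m crank '[{"delta_rot":[0,0,0],"travel":[-0.4,0,2],"gripper":1},{"delta_rot":[0,0,0],"travel":[0,0,2],"gripper":1},{"delta_rot":[0,0,0],"travel":[0,0,0],"gripper":1}]'
cat > F.py <<'E'
from workcell import arm
import numpy as np
from scipy.spatial.transform import Rotation as Ro
np.set_printoptions(precision=2,suppress=True)
s=arm.get_state();R=Ro.from_rotvec(s['tcp_rot']).as_matrix();print("Ftool",R.T@s['contact_force'],"Ttool",R.T@s['ft_torque'],"q6",s['joint_pos'][5],"hole rel tool",R.T@(np.array([533.8,-259.65,80])-s['eef_pos']))
E
python3 F.py
```

```text
clock: 14.2
eef_pos: [513.6, -261.7, 122.3]
tcp_rot: [-0.0, 2.633, 0.049]
contact_force: [0.0, 0.2, 0.1]
gripper_width: 0.09
Ftool [-0.03  0.17 -0.05] Ttool [-0.01  0.3  -0.01] q6 -2.7690260188349374 hole rel tool [ 2.95  0.35 46.83]
```

```bash
python3 -m crank '[{"delta_rot":[0,0,0],"travel":[0,0,2],"gripper":1},{"delta_rot":[0,0,0],"travel":[0,0,2],"gripper":1},{"delta_rot":[0,0,0],"travel":[0,0,0],"gripper":1}]'; python3 F.py
python3 -m crank '[{"delta_rot":[0,0,0],"travel":[0,0,2],"gripper":1},{"delta_rot":[0,0,0],"travel":[0,0,1],"gripper":1}]'; python3 F.py
```

```text
clock: 14.5
eef_pos: [515.9, -261.8, 119.3]
tcp_rot: [0.0, 2.632, 0.048]
contact_force: [0.9, -0.4, -1.1]
gripper_width: 0.094
Ftool [-0.25 -0.42  1.4 ] Ttool [ 0.01  0.15 -0.04] q6 -2.7713402928045046 hole rel tool [ 3.57  0.69 43.05]
clock: 14.7
eef_pos: [517.6, -262.1, 117.2]
tcp_rot: [-0.0, 2.631, 0.047]
contact_force: [-1.0, -0.5, 2.8]
gripper_width: 0.087
Ftool [-0.44 -0.41 -2.94] Ttool [-0.06  0.1  -0.02] q6 -2.7731838386227623 hole rel tool [ 4.    1.04 40.42]
```

```bash
python3 -m crank '[{"delta_rot":[0,0,0],"travel":[0,0.2,2],"gripper":1},{"delta_rot":[0,0,0],"travel":[0,0,2],"gripper":1}]'; python3 F.py
python3 -m crank '[{"delta_rot":[0,0,0],"travel":[0,0.2,2],"gripper":1},{"delta_rot":[0,0,0],"travel":[0,0,2],"gripper":1}]'; python3 F.py
```

```text
clock: 14.9
eef_pos: [519.5, -261.7, 113.5]
tcp_rot: [0.0, 2.631, 0.047]
contact_force: [0.3, 1.4, 2.6]
gripper_width: 0.091
Ftool [-1.56  1.44 -2.09] Ttool [ 0.04 -0.08 -0.03] q6 -2.7753250460914236 hole rel tool [ 3.92  0.82 36.3 ]
clock: 15.1
eef_pos: [521.4, -261.0, 109.7]
tcp_rot: [0.0, 2.632, 0.048]
contact_force: [2.0, 0.4, 0.5]
gripper_width: 0.086
Ftool [-2.    0.37  0.58] Ttool [-0.02 -0.21 -0.03] q6 -2.7775942678919527 hole rel tool [ 3.64  0.21 31.98]
```

```bash
python3 look.py side s12 220 150 290 210 10;python3 look.py wrist w12 220 180 280 250 8.5
```

```text
[ 521.4 -261.   109.7] [-0.827  0.168  1.965  0.586  0.763 -2.778] [2.  0.4 0.5]
[ 521.3 -260.8  109.2] [-0.827  0.169  1.965  0.586  0.763 -2.778] [ 3.7 -0.2 -1.9]
```

View pics/s12c.png

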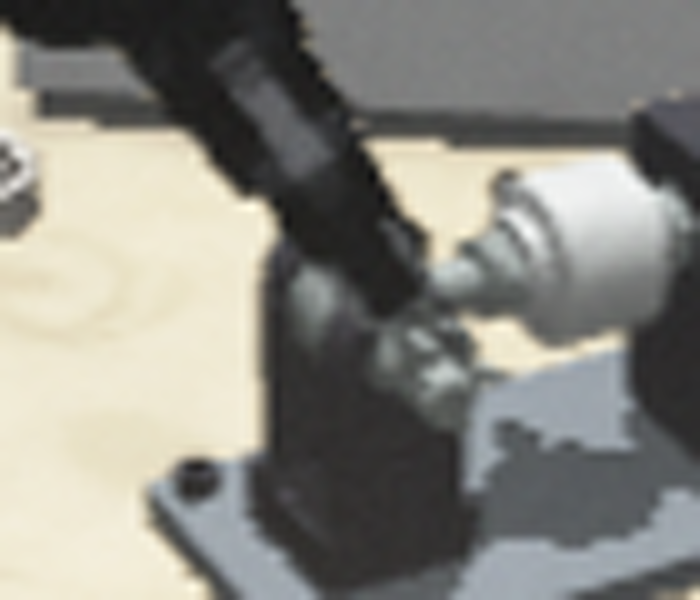

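View pics/w12c.png

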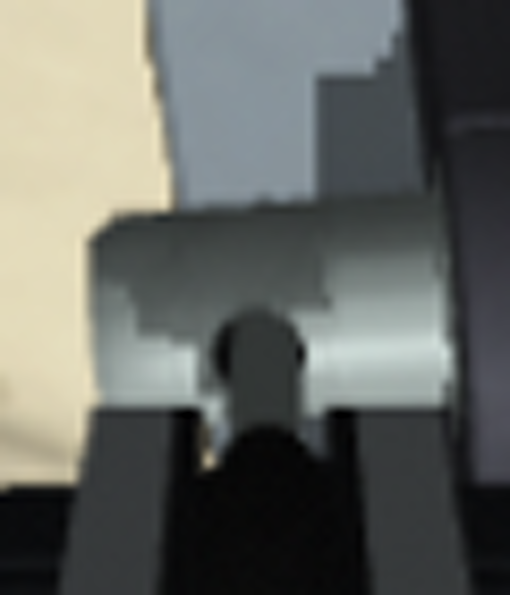

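```bash
python3 -m crank '[{"delta_rot":[0,0,0],"travel":[0,0,2],"gripper":1},{"delta_rot":[0,0,0],"travel":[0,0,1.5],"gripper":1}]'; python3 F.py
python3 -m crank '[{"delta_rot":[0,0,0],"travel":[0,0,1.5],"gripper":1},{"delta_rot":[0,0,0],"travel":[0,0,1],"gripper":1}]'; python3 F.py
```

```text
clock: 15.4
eef_pos: [522.5, -260.6, 106.1]
tcp_rot: [-0.001, 2.633, 0.049]
contact_force: [1.5, 0.2, -0.9]
gripper_width: 0.089
Ftool [-0.88  0.14  1.57] Ttool [ 0.02 -0.03  0.01] q6 -2.7798105933854904 hole rel tool [ 2.87 -0.09 28.33]
clock: 15.6
eef_pos: [523.4, -260.4, 103.8]
tcp_rot: [-0.0, 2.634, 0.05]
contact_force: [1.0, 0.4, 0.3]
gripper_width: 0.09
Ftool [-1.03  0.45  0.26] Ttool [ 0.01  0.08 -0.01] q6 -2.7813906768632903 hole rel tool [ 2.51 -0.16 25.81]
```

```bash
python3 -m crank '[{"delta_rot":[0,0,0],"travel":[0,0,1],"gripper":1},{"delta_rot":[0,0,0],"travel":[0,0,1],"gripper":1},{"delta_rot":[0,0,0],"travel":[0,0,0],"gripper":1}]'; python3 F.py
 python3 look.py wrist w13 200 170 300 260 6;python3 look.py side s13 220 150 290 210 10
```

```text
clock: 15.9
eef_pos: [525.1, -260.9, 102.8]
tcp_rot: [-0.0, 2.632, 0.048]
contact_force: [1.6, -0.3, -0.2]
gripper_width: 0.092
Ftool [-1.27 -0.36  0.92] Ttool [ 0.09 -0.08 -0.05] q6 -2.7826484302408137 hole rel tool [ 3.51  0.37 24.19]
[ 525.1 -260.9  102.8] [-0.82   0.186  1.961  0.593  0.748 -2.783] [ 1.6 -0.3 -0.2]
[ 525.  -260.9  102.8] [-0.821  0.186  1.961  0.593  0.747 -2.783] [ 0.9 -0.7 -0.1]
```

View pics/w13c.png

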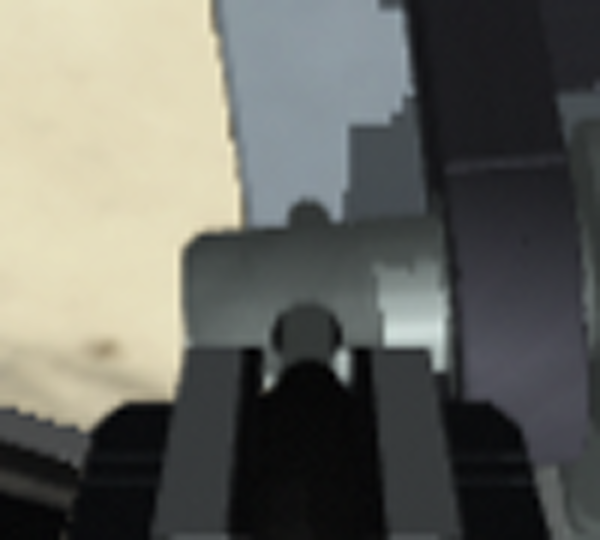

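View pics/s13c.png

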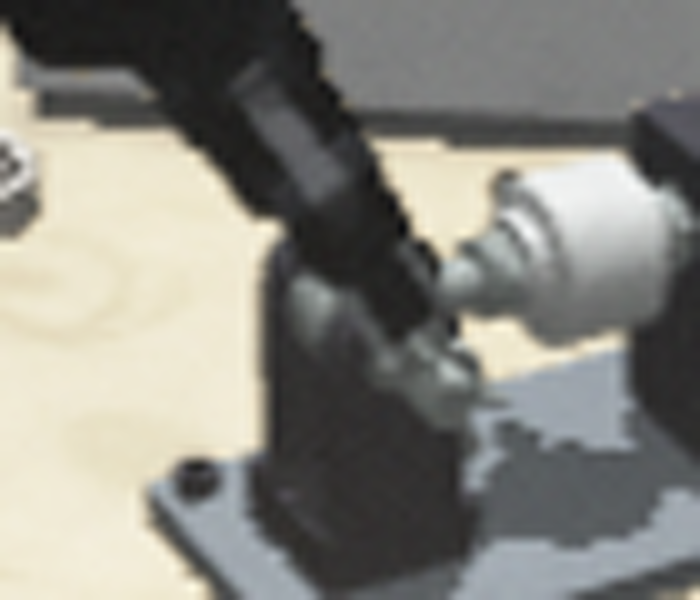

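```bash
cat > cyl.py <<'E'
from h import *
import sys
from scipy.optimize import least_squares
np.set_printoptions(precision=2,suppress=True)
f=sys.argv[1];u0,v0,u1,v1=map(int,sys.argv[2:])
w=load(f+".npz");R=w['rot'];c,_=ray(w,0,0)
P=[]
for v in range(v0,v1):
    for u in range(u0,u1):
        if w['d'][v,u]>0: P.append(R.T@(dep(w,u,v)-w['eef']))
P=np.array(P)
a=.078; y=R.T@np.array([-np.sin(a),np.cos(a),0]); y/=np.linalg.norm(y)
def r(p): # axis through (p0,0,p1) dir y
    d=P-np.array([p[0],0,p[1]]); d=d-np.outer(d@y,y); return np.linalg.norm(d,axis=1)-8
s=least_squares(r,[3,24],loss='soft_l1'); res=r(s.x)
print("n",len(P),"axis tool x,z at y=0",s.x,"rms",res.std(), "at y=.6:",s.x[0]+y[0]/y[1]*.6, s.x[1]+y[2]/y[1]*.6)
E
python3 cyl.py w13 233 211 246 226; python3 cyl.py w13 262 211 272 226
python3 cyl.py w9 238 193 246 210; python3 cyl.py w9 258 193 268 210
```

```text
n 194 axis tool x,z at y=0 [ 4.23 22.63] rms 0.6744793750632074 at y=.6: 4.274053244591106 22.630642037848062
n 150 axis tool x,z at y=0 [ 4.27 22.51] rms 0.6378178452227334 at y=.6: 4.317862547353678 22.503294703539446
n 135 axis tool x,z at y=0 [ 8.57 48.48] rms 1.4958259773161815 at y=.6: 8.588088414027906 48.47937433707434
n 170 axis tool x,z at y=0 [ 7.46 48.06] rms 1.5105937720691447 at y=.6: 7.471508622241598 48.0583840633305
```

```bash
python3 -m crank '[{"delta_rot":[0,0,0],"travel":[0,0,0.7],"gripper":1},{"delta_rot":[0,0,0],"travel":[0,0,0],"gripper":1},{"delta_rot":[0,0,0],"travel":[0,0,0],"gripper":1}]'; python3 F.py
```

```text
clock: 16.3
eef_pos: [525.5, -260.9, 102.4]
tcp_rot: [-0.0, 2.632, 0.048]
contact_force: [1.1, -1.0, 2.0]
gripper_width: 0.091
Ftool [-1.94 -0.95 -1.26] Ttool [ 0.09 -0.12  0.  ] q6 -2.783105424576702 hole rel tool [ 3.68  0.46 23.61]
```

```bash
python3 -m crank '[{"delta_rot":[0,0,0],"travel":[0,0,0],"gripper":0.6},{"delta_rot":[0,0,0],"travel":[0,0,0],"gripper":0.4},{"delta_rot":[0,0,0],"travel":[0,0,0],"gripper":0.4},{"delta_rot":[0,0,0],"travel":[0,0,0],"gripper":0.4}]'; python3 F.py
 python3 look.py wrist w14 200 170 300 260 6
```

```text
clock: 16.7
eef_pos: [524.9, -260.4, 101.7]
tcp_rot: [-0.0, 2.633, 0.049]
contact_force: [-0.4, 0.3, 0.0]
gripper_width: 0.301
Ftool [ 0.35  0.32 -0.23] Ttool [0.06 0.23 0.01] q6 -2.7830842255286656 hole rel tool [ 2.78 -0.07 23.25]
[ 524.9 -260.4  101.7] [-0.82   0.188  1.962  0.593  0.747 -2.783] [-0.4  0.3  0. ]
```

View pics/w14c.png

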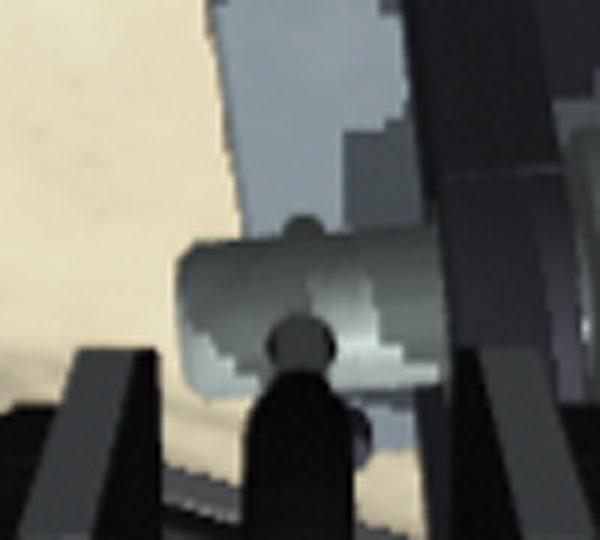

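```bash
python3 -m crank '[{"delta_rot":[0,0,0],"travel":[0,0,-15],"gripper":0.4},{"delta_rot":[0,0,0],"travel":[0,0,-20],"gripper":0.4},{"delta_rot":[0,0,0],"travel":[0,0,-20],"gripper":0.4},{"delta_rot":[0,0,0],"travel":[0,0,-20],"gripper":0.4},{"delta_rot":[0,0,0],"travel":[0,0,0],"gripper":0.4},{"delta_rot":[0,0,0],"travel":[0,0,0],"gripper":0.4}]'; python3 F.py
 python3 look.py wrist w15 190 130 310 250 5;python3 look.py side s15 220 150 290 210 10
```

```text
clock: 17.35
eef_pos: [488.8, -263.5, 167.6]
tcp_rot: [0.0, 2.632, 0.048]
contact_force: [0.7, 0.1, -0.3]
gripper_width: 0.298
Ftool [-0.45  0.07  0.54] Ttool [-0.03  0.23  0.02] q6 -2.7436500319831323 hole rel tool [ 3.39  0.45 98.47]
[ 488.8 -263.5  167.6] [-0.887  0.021  1.981  0.534  0.901 -2.744] [ 0.7  0.1 -0.3]
[ 488.6 -263.   166.8] [-0.886  0.022  1.982  0.534  0.901 -2.744] [ 0.2 -0.4 -0.5]
```

View pics/w15c.png

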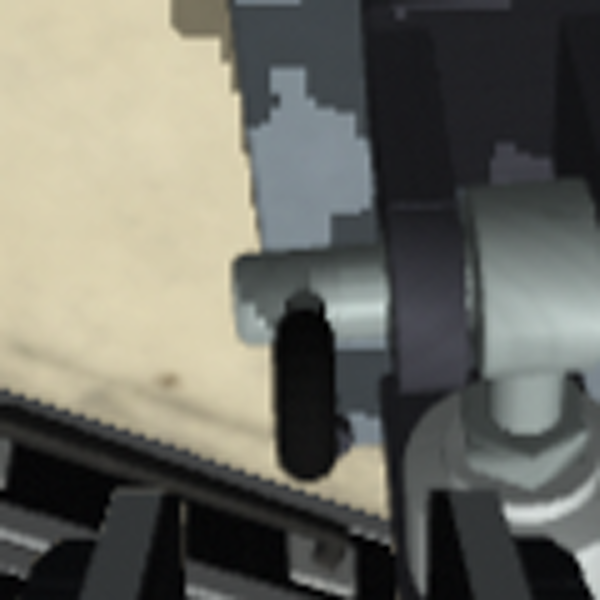

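View pics/s15c.png

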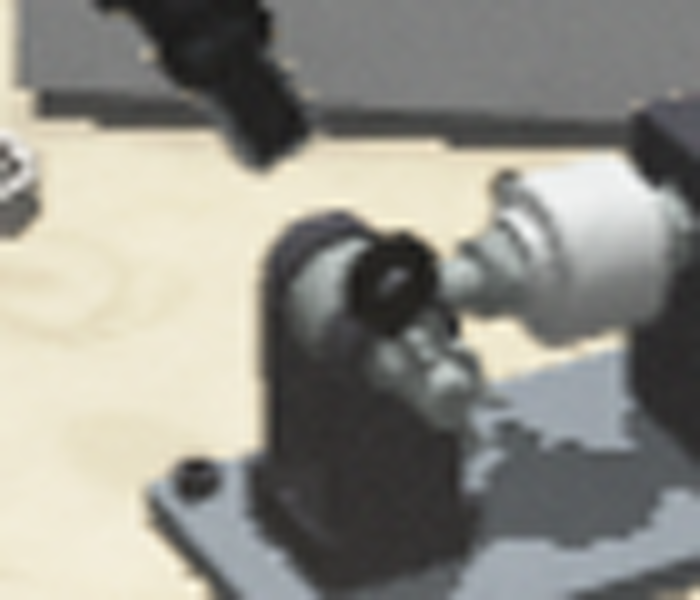

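```bash
python3 - <<'E'
from h import *
np.set_printoptions(precision=2,suppress=True)
s=load("s15.npz");w=load("w15.npz")
a=.078; xr=np.array([np.cos(a),np.sin(a),0]);yr=np.array([-np.sin(a),np.cos(a),0]);H=np.array([533.8,-259.65,80])
def onp(z,u,v,off):
    c,d=ray(z,u,v);k=((H+yr*off-c)@yr)/(d@yr);X=c+d*k;q=X-H;return np.array([q@xr,q[2]])
S=lambda x,y:(220+(x+.5)/10-.5,150+(y+.5)/10-.5)
# loop silhouette: 347..440 x 232..336 ; outer
for p in [(394,284),(397,282)]: print("loop side (plane0)",onp(s,*S(*p),0))
print("pin end side plane-12",onp(s,*S(452,383),-12))
W=lambda x,y:(190+(x+.5)/5-.5,130+(y+.5)/5-.5)
# depth points on loop -> in rig x,z,y rel H
P=[]
for x,y in [(305,330),(305,360),(305,390),(305,420),(305,450),(305,470),(305,300),(305,305)]:
    X=dep(w,*W(x,y))-H; print((x,y),X@xr,X@yr,X[2])
a=s['p'][165:205,245:280,::-1]; cv2.imwrite("pics/s15d.png",cv2.resize(a,None,fx=15,fy=15,interpolation=cv2.INTER_CUBIC))
E
```

```text
loop side (plane0) [-9.69 30.31]
loop side (plane0) [-8.87 30.65]
pin end side plane-12 [0.06 5.56]
(305, 330) -25.781321127702277 0.43283108932349207 33.0659561473893
(305, 360) -23.978170422667215 0.17043038195270205 37.236734717580646
(305, 390) -22.494270402776188 -0.07601190540002215 41.60416928657253
(305, 420) -19.935433817975646 -0.3637219896474962 44.92728191790633
(305, 450) -13.970607068188334 -0.7965343681569252 45.38115629029454
(305, 470) -10.831099672448737 -1.0522566565169413 46.47595997321824
(305, 300) -9.528192855493566 0.0357705343948936 10.318845246549301
(305, 305) -10.8544764137396 0.04725594156461946 12.816293883672728
```

View pics/s15d.png

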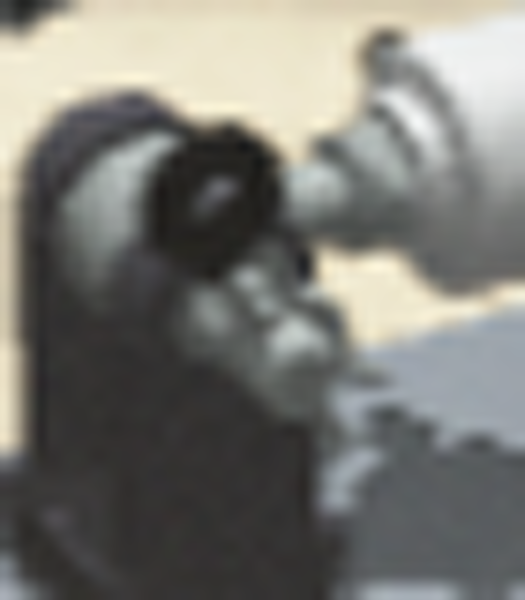

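```bash
python3 -m crank '[{"delta_rot":[0,7.5,3],"travel":[0,-25,-10],"gripper":0.4},{"delta_rot":[0,7.5,0],"travel":[0,-25,0],"gripper":0.4},{"delta_rot":[0,7.5,0],"travel":[0,-15,0],"gripper":0.4},{"delta_rot":[0,6,0],"travel":[0,0,0],"gripper":0.4},{"delta_rot":[0,0,0],"travel":[0,0,0],"gripper":0.4}]'; python3 plan.py 500 -330 150 0 0.0
```

```text
clock: 17.95
eef_pos: [484.9, -328.4, 171.5]
tcp_rot: [0.056, 3.13, 0.091]
contact_force: [-0.0, 0.6, 0.2]
gripper_width: 0.302
eef [ 484.93 -328.4   171.54] F [-0.03  0.59  0.22] q [-0.77  0.3   1.56  0.05  1.32 -2.32]
rot err deg(tool) [ 3.31  0.55 -2.04]
travel now-axes [-14.93  -2.31  21.57]
```

```bash
python3 -m crank '[{"delta_rot":[-8,0,0],"travel":[0,0,0],"gripper":0.4},{"delta_rot":[-8,0,0],"travel":[0,0,0],"gripper":0.4},{"delta_rot":[-8,0,0],"travel":[0,0,0],"gripper":0.4},{"delta_rot":[-8,0,0],"travel":[0,0,0],"gripper":0.4},{"delta_rot":[-6,0,0],"travel":[-10,0,0],"gripper":0.4},{"delta_rot":[0,0,0],"travel":[0,0,0],"gripper":0.4}]'; python3 plan.py 500 -330 150 0 0.0;  python3 look.py wrist w16
```

```text
clock: 18.55
eef_pos: [491.0, -329.2, 168.1]
tcp_rot: [0.059, 2.917, 1.109]
contact_force: [-0.2, 0.1, -1.6]
gripper_width: 0.301
eef [ 491.04 -329.19  168.06] F [-0.23  0.12 -1.56] q [-0.96  0.64  1.25  0.44  1.84 -2.5 ]
rot err deg(tool) [41.63  1.2  -2.2 ]
travel now-axes [ -8.88 -12.35  13.25]
[ 491.  -329.2  168.1] [-0.962  0.638  1.247  0.435  1.843 -2.502] [-0.2  0.1 -1.6]
```

View pics/w16.png

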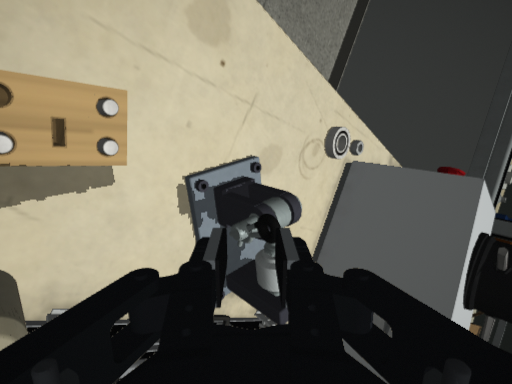

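```bash
python3 - <<'E'
from h import *
w=load("w16.npz")
a=w['p'][205:265,215:285,::-1]; cv2.imwrite("pics/w16c.png",cv2.resize(a,None,fx=10,fy=10,interpolation=cv2.INTER_CUBIC))
E
```

```text
(no output)
```

View pics/w16c.png

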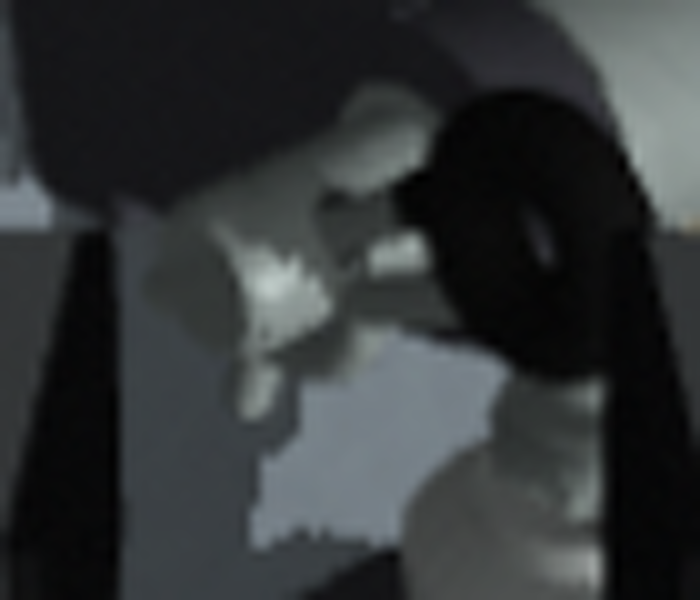

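```bash
python3 - <<'E'
from h import *
from scipy.optimize import least_squares
np.set_printoptions(precision=2,suppress=True)
a=.078; xr=np.array([np.cos(a),np.sin(a),0]);yr=np.array([-np.sin(a),np.cos(a),0]);H=np.array([533.8,-259.65,80])
def pts(f,u0,v0,u1,v1,dark):
    w=load(f+".npz");o=[]
    for v in range(v0,v1):
        for u in range(u0,u1):
            if w['d'][v,u]>0 and (w['p'][v,u].max()<dark):
                X=dep(w,u,v)-H; o.append([X@xr,X@yr,X[2]])
    return np.array(o)
# torus fit: centre (cx,cy,cz), major 8.5 minor 4.5, normal yr(+yaw)
def fit(P):
    def r(p):
        d=P-p[:3]; n=np.array([p[3],1,p[4]]);n/=np.linalg.norm(n)
        h=d@n; rad=np.linalg.norm(d-np.outer(h,n),axis=1); return np.hypot(rad-8.5,h)-4.5
    s=least_squares(r,[-13,0,33,0,0],loss='soft_l1',f_scale=.7); return s.x,np.median(abs(r(s.x)))
for f,b in [("w15",(245,192,258,226)),("w16",(255,214,276,243))]:
    P=pts(f,*b,45); P=P[(P[:,2]>15)&(abs(P[:,1])<12)]; x,m=fit(P); c=x[:3]; print(f,len(P),x,"med",m,"dist from hole in plane",np.hypot(c[0],c[2]),"expect 36.5; lean",np.arctan2(-c[0],c[2])+np.arctan(6/36))
E
python3 cyl.py w15 240 182 248 198;python3 cyl.py w15 258 182 266 198
```

```text
w15 362 [-12.77  -0.62  34.01   0.05   0.02] med 0.28146641022847607 dist from hole in plane 36.326030309273335 expect 36.5; lean 0.5242807022056131
w16 453 [-12.55  -0.68  33.73   0.04   0.03] med 0.3043638475628798 dist from hole in plane 35.98487712712847 expect 36.5; lean 0.5214244942525138
n 128 axis tool x,z at y=0 [ 3.93 96.6 ] rms 8.59211425929652 at y=.6: 3.9803000946293627 96.59537254658866
n 128 axis tool x,z at y=0 [ 4.02 96.78] rms 0.5342363040641468 at y=.6: 4.067882429880102 96.77907841492782
```

```bash
python3 -m crank '[{"delta_rot":[0,0,0],"travel":[0,0,-30],"gripper":0.4},{"delta_rot":[0,0,0],"travel":[20,-20,-30],"gripper":0.4},{"delta_rot":[0,0,0],"travel":[30,-20,-20],"gripper":0.4},{"delta_rot":[0,0,0],"travel":[0,0,0],"gripper":0.4},{"delta_rot":[0,0,0],"travel":[0,0,0],"gripper":0.4}]'; python3 look.py wrist w17 200 170 320 270 6; python3 look.py top t17 205 150 265 210 10; python3 look.py side s17 200 140 320 230 6
```

```text
clock: 19.1
eef_pos: [438.8, -409.4, 207.6]
tcp_rot: [0.052, 2.918, 1.095]
contact_force: [0.2, -0.4, 0.6]
gripper_width: 0.298
[ 438.8 -409.4  207.6] [-1.08   0.656  1.128  0.379  1.973 -2.577] [ 0.2 -0.4  0.6]
[ 439.3 -408.6  207.3] [-1.078  0.657  1.128  0.379  1.973 -2.577] [ 0.7 -0.2  0.5]
[ 439.6 -408.2  207.1] [-1.077  0.657  1.128  0.379  1.973 -2.577] [-0.   0.6 -0.5]
```

View pics/w17.png

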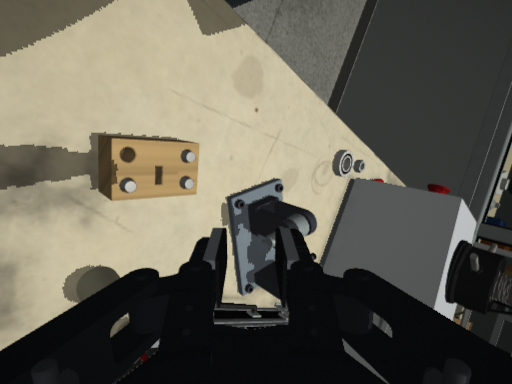

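View pics/t17c.png

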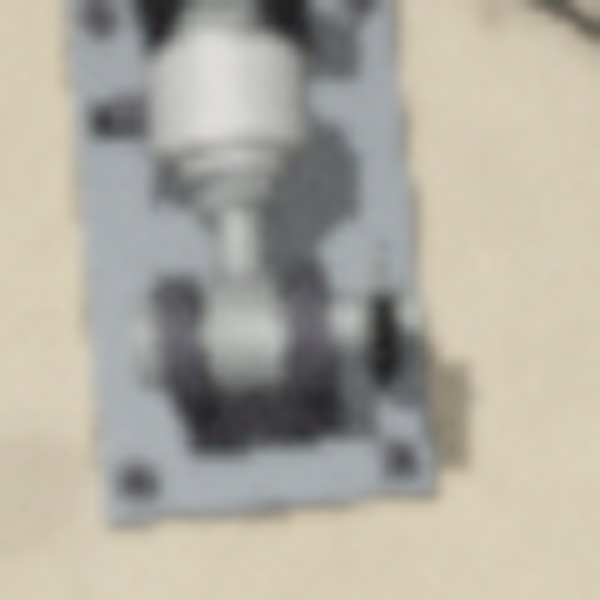

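View pics/s17c.png

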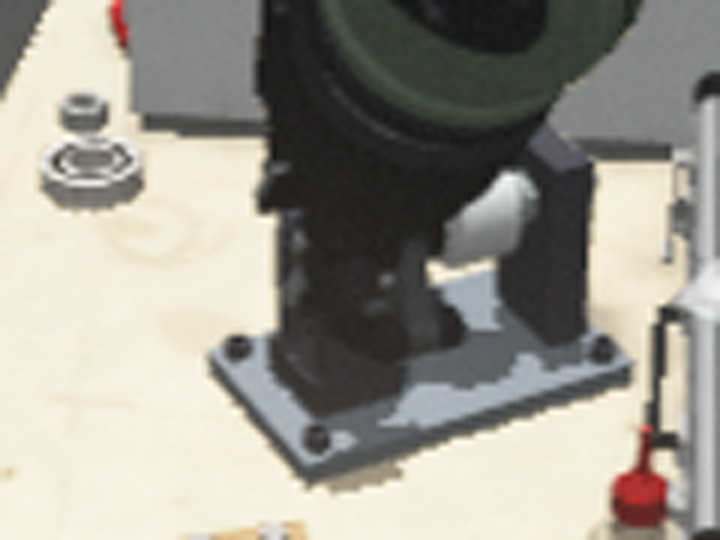

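```bash
python3 - <<'E'
from h import *
np.set_printoptions(precision=1,suppress=True)
a=.078; xr=np.array([np.cos(a),np.sin(a),0]);yr=np.array([-np.sin(a),np.cos(a),0]);H=np.array([533.8,-259.65,80])
L=.523; zc=-np.sin(L)*xr+np.array([0,0,np.cos(L)]); xc=np.cos(L)*xr+np.array([0,0,np.sin(L)])
w=load("w16.npz")
# rays cut with clip plane (y=0): clip x,z of visible features
for n,p in dict(bump=(350,355),legA=(440,310),legB=(395,300),end=(255,400),endtop=(262,365),leg_s=(355,225),legC=(365,335),legD=(320,365)).items():
    u,v=215+(p[0]+.5)/10-.5,205+(p[1]+.5)/10-.5
    c,d=ray(w,u,v);k=((H-c)@yr)/(d@yr);X=c+d*k-H; D=dep(w,u,v)-H
    print(n,"plane x,z",np.array([X@xc,X@zc]),"depth x,y,z",np.array([D@xc,D@yr,D@zc]))
E
```

```text
bump plane x,z [11.  1.] depth x,y,z [10.5 -3.   5.7]
legA plane x,z [ 9.4 17.4] depth x,y,z [ 8.9 -3.3 22.2]
legB plane x,z [ 7.4 11.6] depth x,y,z [ 6.9 -3.4 16.5]
end plane x,z [ 12.6 -18. ] depth x,y,z [ 12.3  -1.8 -15. ]
endtop plane x,z [  9.5 -14.1] depth x,y,z [  9.2  -2.1 -10.6]
leg_s plane x,z [-0.3 10.6] depth x,y,z [-0.5 -2.9 14.9]
legC plane x,z [9.6 4.7] depth x,y,z [ 9.4 -1.7  7.3]
legD plane x,z [11.1 -4.5] depth x,y,z [10.4 -4.   1.9]
```

```bash
python3 -c "
from workcell import arm
print(arm.get_state()['contact_force']); print(arm.sign_off())"
```

```text
[ 0.59052266 -1.44123292  0.95239429]
the job is handed in; nothing more can be done
None
```

The clevis pin is home and the R-clip is fitted through its cross-hole and round the pin. I handed the job in at about 19 s with the gripper clear of everything.

- **Pin:** I pushed the head along −y with the shut fingers. It slid at about 5 N, then stopped with the force rising to about 17 N. The last top view shows the head against the left cheek.
- **Clip:** I drew it from the block and lined the straight leg up with the hole, which leaned about 0.52–0.58 rad, using the wrist camera. The leg went in at the first try, and I pushed it to the seat and let go.

Last checks:
- **Seat depth:** the loop's centre is 36.0–36.3 mm from the hole's centre, against 36.5 mm expected.
- **Squareness:** the clip's flat is within about 3° of square to the pin.
- **Bent leg:** it bulges round the pin right at the pin's centre (about 11 mm out) and is narrower above and below, so it looks snapped on. I could only judge its spread from the pictures.
- **Other items:** the bearing and oil bottle look where they were. The caliper was not in the last close views, but nothing went near it.

- **Push force:** the readings during the push stayed under about 3 N, against the 5–15 N described. I read them only every few rows, so I never felt the snap itself.
- **Final force:** the last reading was about 2 N, near the sensor's noise, with nothing in contact.

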